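# Set up two suction filtrations with matching collars and crucibles

### The job

Set up both suction filtrations: seat each conical rubber collar, narrow end down, in the neck of the filter flask it fits, then set into each collar the porcelain filter crucible that fits it (large with large, small with small). Let every part settle upright under its own weight rather than pushing it in tight, and leave the flasks standing where they are and the other glassware and the stopper undisturbed.

Things in the scene. Friction and masses are not known exactly. Their poses are not given: they have to be found in the camera images.
- large_flask: Larger of two clear conical filter flasks, loose, 0.75 kg, upright: base 92 mm across, 140 mm high. Conical mouth 46 mm wide at the rim (53 over the lip), tapering to 28 mm wide 17 mm down. A side arm sticks out along its own +x to 68 mm from the axis, below 115 mm. Origin: centre of underside, z up. Fixed tall bottles stand behind and far left.
- small_flask: Smaller filter flask, same shape, loose, 0.45 kg, upright: base 74 mm across, 108 mm high. Conical mouth 34 mm wide at the rim (41 over the lip), tapering to 19.5 mm wide 17 mm down. Side arm along its own +x to 62 mm from the axis, below 83 mm. Origin: centre of underside, z up.
- large_collar: Larger of two red-brown rubber collars (rigid, 55 g), standing narrow end down, 36 mm high: lower 22 mm tapers from 28 mm across to 52, above it a cylindrical head 58 across to grip. Tapered bore 42 mm wide at the top, 23 below. Origin: centre of underside, z up. Seated, its origin is 123 mm above the large flask's, its top 19 mm above the rim, its head's underside 5 mm above it.
- small_collar: Smaller rubber collar (rigid, 35 g), standing narrow end down, 36 mm high: lower 22 mm tapers from 20 mm across to 40, above it a cylindrical head 44 across to grip. Tapered bore 30 mm wide at the top, 15 below. Origin: centre of underside, z up. Seated, its origin is 92 mm above the small flask's, its top 20 mm above the rim, its head's underside 6 mm above it.
- large_crucible: Larger of two white porcelain filter crucibles, open at the top, 65 g, upright, 58 mm high: lower 30 mm tapers from 22 mm across to 46, above it a cylinder 50 across (wall 3 mm) to grip from outside. Origin: centre of underside, z up. Seated, its origin is 11 mm above the large collar's, its rim 33 mm above the collar's top.
- small_crucible: Smaller white porcelain filter crucible, 35 g, upright, 50 mm high: lower 26 mm tapers from 14 mm across to 32, above it a cylinder 35 across (wall 3 mm) to grip from outside. Origin: centre of underside, z up. Seated, its origin is 13 mm above the small collar's, its rim 27 mm above the collar's top.
- small_beaker: Bystander: clear glass beaker, loose, 47 mm across, 56 mm high, upright in the front row among the parts. Origin: centre of underside.
- weighing_bottle: Bystander: clear glass weighing bottle with knobbed lid, loose, 32 mm across, 56 mm high, in front of the flasks. Origin: centre of underside.
- stopper: Bystander: solid black tapered rubber stopper, loose, 32 mm across, 30 mm high, at the left. Origin: centre of underside. (The hood's raised sash crosses above the front edge of the worktop, about 0.33 m ahead of the robot and 0.75 m above the worktop: keep the arm below it.)
Not all that is in view belongs to the job. Leave any blue or yellow look-alike of the small_collar alone. What is shaped like the large_flask but blue is not meant.

How it is judged:
By the outcome, as a careful person would: the job done as asked, in the order asked, and still so for the second after the job is handed in, with the robot touching nothing.
It also fails if it takes over 112 s, if anything falls off the work surface, if the arm or the gripper's body presses on something with over 40 N, if the wrist force passes 120 N, or if a joint passes its speed limit or range.

### The arm

A 6-joint arm with a two-finger parallel gripper is mounted at the origin on a cart in front of the work surface, level with it; the furniture and walls round the work are solid. World frame = base frame: x ahead of the robot, y to its left, z up, the work surface at z = 0. Lengths are in m, angles in degrees, forces in N, time in s.
With the tool pointing down it reaches from about 0.4 to 0.825 m from the base axis. Payload 7 kg.
Tool frame: the origin (TCP) lies on the centre line of the jaws, within the pads' length; the fingertips stand 25 mm ahead of it and the grasp point (between the pads) lies 6 mm ahead of it; x points along the fingers, z is the direction in which the jaws open and shut, and the axes are right-handed (so a half turn about x gives the same grasp; the last joint's range is limited). The gripper opens to 88 mm and grips with 3 to 60 N. Pads are 19 mm wide; open, the fingers measure 130 mm over their backs; the gripper's body (78 mm by 193 mm) begins 47 mm behind the grasp point.
Start: joints at [91.45, 20.546, 0.682, 0, -70.136, -16.507], TCP at [0.175, 0.652, 0.252] pointing down, gripper open.
Joint ranges: [-176.03, 176.03], [-82.01, 121.73], [-58.28, 71.71], [-173.87, 95.51], [-174.79, -0.11], [-173.66, 173.66]. Speed limits (degrees/s): [136.94, 136.94, 172.46, 180, 180, 180].

### API

Orientations are given as [roll, pitch, yaw] about the fixed x, y, z axes, in that order (R = Rz(yaw) Ry(pitch) Rx(roll)).
In Python, from plant import ctrl gives the robot as it stands. The module is installed in compiled form; this text tells all that it offers.
- The arm moves only by the tool send_rows, never from a script. Its argument "deltas" is a list of rows, each an object of numbers: "dx", "dy", "dz": the shift along the tool's x, y, z in mm; "ax", "ay", "az": the turn, a rotation vector about the tool's x, y, z in units of 5 degrees (1.0 is 5 degrees); "fingers": the opening, from 0 (shut) to 1 (fully open). A call has 1 to 12 rows; each row shifts and turns the commanded pose from where the row before left it, along the tool's axes as they then stand; what a row does not reach is not made up. A row lasts 1/8 s, in which the tool goes at most 62.5 mm and 10.7 degrees, less where a joint would pass 70% of its speed; a pose out of reach is approached as far as the arm can. A call with a gripper value outside its range is refused whole. The fingers move at their own pace and stop on an object; the grip force is fixed at half the most. Time passes only in rows, so rows that do not move let the fingers close. It gives the time, the measured TCP pose, the force and the opening at its end, in the units of the state.
- ctrl.get_obs(): the state, without advancing time (a new reading comes with each control period).
- ctrl.snapshot(name): name is "scene" or "top"; returns a dict with "image" (480x640x3 uint8, blue, green, red), "fx", "fy", "cx", "cy" (pixels), "R" (3x3) and "t" (3): a world point X has camera coordinates R X + t. Camera axes: x right, y down, z forward; pixel columns grow to the right and rows downward; lengths in m; the calibration is good to about 2 mm. A picture is of the moment at which its call begins. There is no depth.
- ctrl.close_job(): hands the job in, once; it reports no verdict.
The state is a dict: "clock": time; "joint_pos": joint angles; "qvel": joint speeds; "tau": joint torques, N m; "tool_pos": TCP position; "orientation": TCP orientation; "force": force on the tool from outside, world axes, zero at the start; "moment": the same for the moment, N m; "opening": finger opening in m.
Only numpy, scipy, OpenCV 4.12 (cv2) and the standard library are available. Lean on these libraries where they do the work, as an engineer would, in place of code of your own. Each camera call takes 0.05 s, during which the arm holds its last target.

## Working session

There is one attempt and no reset: what is moved stays moved. The work goes in short steps, Python scripts to look and compute and a tool call to move; the robot and the scene stay as the last step left them, time stands still between calls to the robot, and variables do not carry over. Pictures are saved under pics/ and viewed, and the job is handed in when it is done.

Besides the shell and the picture viewer there is one more tool, called after ">>>" in YAML: its name, and indented under it one key for each argument. send_rows: Moves the arm, as the interface text tells. Its arguments: {"type":"object","properties":{"deltas":{"type":"array","items":{"type":"object","properties":{"dx":{"type":"number"},"dy":{"type":"number"},"dz":{"type":"number"},"ax":{"type":"number"},"ay":{"type":"number"},"az":{"type":"number"},"fingers":{"type":"number"}}}}},"required":["deltas"]}

```bash
mkdir -p pics
cat > h.py <<'E'
import numpy as np, cv2
from plant import ctrl
def snap(n,tag):
    s=ctrl.snapshot(n); cv2.imwrite(f'pics/{tag}.png',s['image']); np.savez(f'pics/{tag}.npz',**s); return s
def load(tag): return dict(np.load(f'pics/{tag}.npz'))
def ray(s,u,v,z):
    R=s['R'];t=s['t'];c=-R.T@t
    d=R.T@np.array([(u-s['cx'])/s['fx'],(v-s['cy'])/s['fy'],1.])
    return c+d*(z-c[2])/d[2]
def proj(s,X):
    p=s['R']@np.array(X)+s['t']; return p[0]/p[2]*s['fx']+s['cx'],p[1]/p[2]*s['fy']+s['cy']
def crop(tag,x0,y0,x1,y1,k,out):
    im=cv2.imread(f'pics/{tag}.png')[y0:y1,x0:x1]; cv2.imwrite(f'pics/{out}.png',cv2.resize(im,None,fx=k,fy=k,interpolation=cv2.INTER_CUBIC))
E
python3 - <<'E'
from h import *
for n in('scene','top'):
    s=snap(n,n+'0'); print(n,s['fx'],s['cx'],s['cy'],(-s['R'].T@s['t']).round(3),s['R'].round(3).tolist())
o=ctrl.get_obs();print(o)
E
```

```text
scene 440.81708031853873 318.94185758415256 239.53222314339246 [-0.269  0.888  0.708] [[-0.607, -0.795, -0.008], [-0.425, 0.333, -0.841], [0.671, -0.508, -0.54]]
top 464.23299097802425 320.39435092431506 239.84991355042905 [0.423 0.3   1.186] [[-0.008, -1.0, 0.004], [-0.995, 0.008, -0.097], [0.097, -0.005, -0.995]]
{'clock': 0.1, 'joint_pos': array([ 9.14493636e+01,  2.05867078e+01,  6.39392975e-01, -1.70880496e-02,
       -7.01349885e+01, -1.65075377e+01]), 'qvel': array([ 0.00252443, -0.07645477,  0.15629732,  0.0658893 ,  0.08077815,
        0.07489464]), 'tau': array([-1.14977578e-03, -5.84166741e+01,  2.93750274e+01,  7.01546699e+00,
        1.01659991e-02, -5.35720562e-05]), 'tool_pos': array([0.17527987, 0.65143961, 0.25072823]), 'orientation': array([  5.46421852,  89.91614308, -99.59977372]), 'force': array([0.41042345, 0.2569973 , 0.59913259]), 'moment': array([ 0.03844631, -0.01676134, -0.00976695]), 'opening': 0.08761097296599918}
```

View pics/scene0.png

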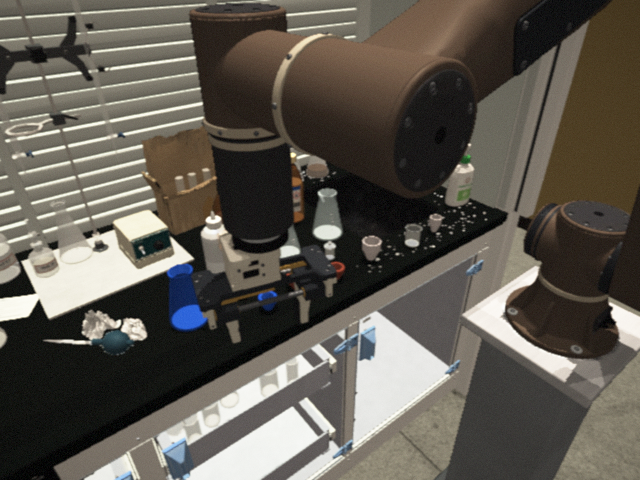

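View pics/top0.png

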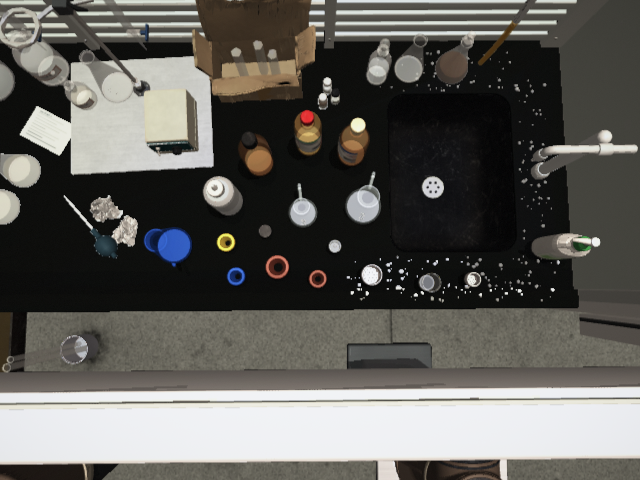

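Run:
```python
from h import *
crop('top0',200,160,400,310,4,'c1'); crop('top0',320,160,500,310,4,'c2')
crop('scene0',200,150,480,330,2.8,'c3')
```

```text
(no output)
```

View pics/c1.png

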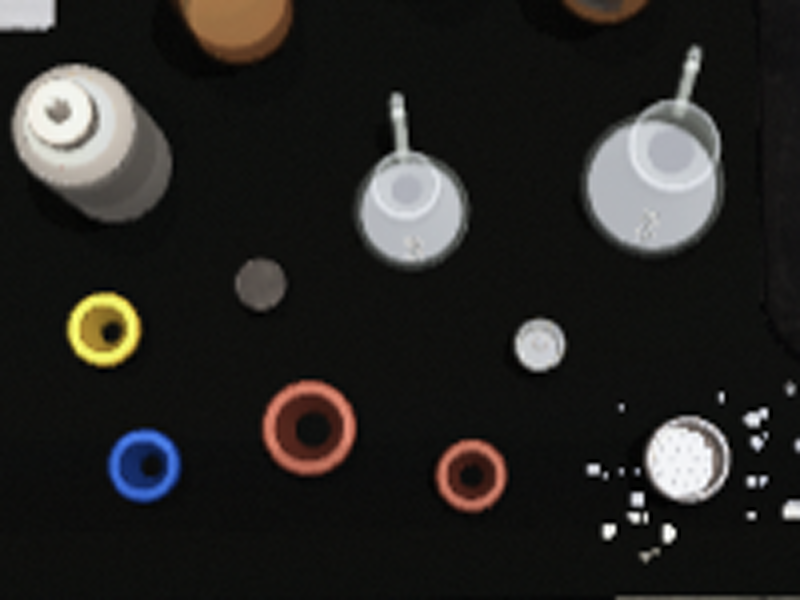

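View pics/c2.png

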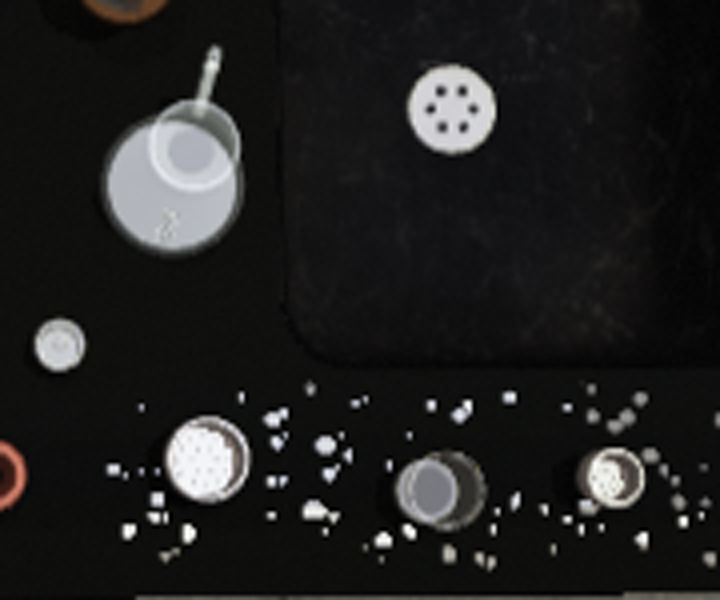

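View pics/c3.png

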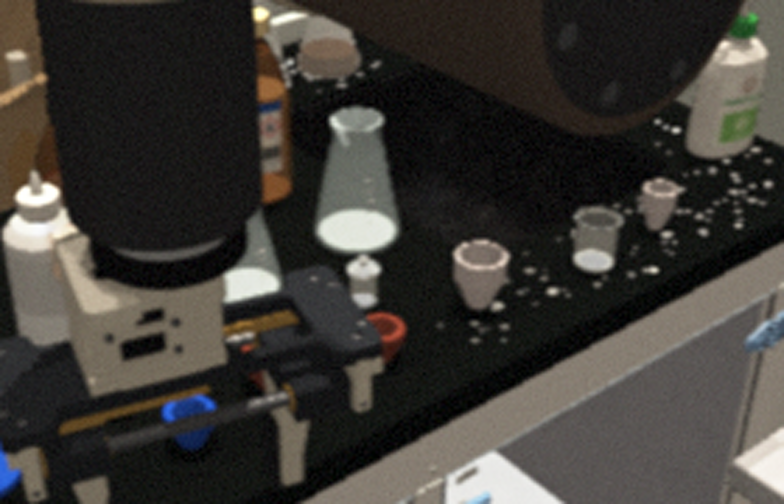

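Run:
```python
from h import *
s=load('top0');
P=dict(Lcol=(277.3,267,.036),Scol=(317.8,278.75,.036),Lcru=(371.75,274.75,.058),Scru=(473.6,279.5,.05),beak=(431.75,282.5,.056),LF=(368.75,196.5,.14),SF=(301.1,206.5,.108),wb=(335,246.2,.05),stop=(265.2,231.2,.03),blue=(236,276.4,.036),yel=(226,242.4,.036),SFbase=(302.9,212.7,0.003),LFbase=(363,206,0.003),whitebot=(214,188,0.15))
for k,(u,v,z) in P.items():
    X=ray(s,u,v,z);print(k,X.round(4),'r',np.hypot(*X[:2]).round(3))
im=s['image'].astype(int)
m=((im[...,2]-im[...,0]>60)&(im[...,2]-im[...,1]>40)).astype('uint8')
for c in cv2.findContours(m,cv2.RETR_EXTERNAL,cv2.CHAIN_APPROX_NONE)[0]:
    if cv2.contourArea(c)>50: print(cv2.minEnclosingCircle(c),cv2.boundingRect(c))
from scipy.spatial.transform import Rotation as Ro
o=ctrl.get_obs(); print(Ro.from_euler('xyz',o['orientation'],degrees=True).as_matrix().round(3),o['clock'])
```

```text
Lcol [0.4681 0.4016 0.036 ] r 0.617
Scol [0.4383 0.3016 0.036 ] r 0.532
Lcru [0.4466 0.1707 0.058 ] r 0.478
Scru [ 0.4332 -0.0787  0.05  ] r 0.44
beak [0.4267 0.0252 0.056 ] r 0.427
LF [0.6233 0.1836 0.14  ] r 0.65
SF [0.6068 0.3395 0.108 ] r 0.695
wb [0.5174 0.2588 0.05  ] r 0.579
stop [0.5582 0.4325 0.03  ] r 0.706
blue [0.4457 0.5034 0.036 ] r 0.672
yel [0.5302 0.5291 0.036 ] r 0.749
SFbase [0.6085 0.3387 0.003 ] r 0.696
LFbase [0.6248 0.1837 0.003 ] r 0.651
whitebot [0.6435 0.5349 0.15  ] r 0.837
((317.4142761230469, 278.3571472167969), 8.74812126159668) (309, 270, 17, 18)
((276.86956787109375, 266.2795104980469), 11.488776206970215) (266, 255, 23, 23)
((259.5, 161.5), 12.349188804626465) (248, 150, 24, 22)
((352.5, 146.0), 9.962529182434082) (343, 141, 20, 10)
((306.61322021484375, 116.24528503417969), 7.164095401763916) (300, 110, 14, 14)
[[-0.     0.966 -0.26 ]
 [-0.001 -0.26  -0.966]
 [-1.     0.     0.001]] 0.1
```

Run:
```python
from h import *
s=load('scene0')
for z in (.227,.25,.3,.4,.5,.6,.65,.7,.75): print(z,np.round(proj(s,[.175,.652,z])))
t=load('top0')
for z in (.1,.15,.2): print(z,ray(t,357,125,z).round(3),ray(t,308,118,z).round(3),ray(t,250,140,z).round(3),ray(t,214,188,z).round(3))
for y in (0,.3,.6): print(np.round(proj(t,[.33,y,.75])))
```

```text
0.227 [268. 329.]
0.25 [267. 317.]
0.3 [265. 292.]
0.4 [259. 233.]
0.5 [252. 162.]
0.6 [244.  76.]
0.65 [239.  25.]
0.7 [234. -33.]
0.75 [227. -99.]
0.1 [0.806 0.204 0.1  ] [0.824 0.322 0.1  ] [0.77  0.462 0.1  ] [0.654 0.546 0.1  ]
0.15 [0.788 0.209 0.15 ] [0.805 0.321 0.15 ] [0.754 0.454 0.15 ] [0.643 0.535 0.15 ]
0.2 [0.771 0.213 0.2  ] [0.787 0.32  0.2  ] [0.738 0.447 0.2  ] [0.633 0.524 0.2  ]
[646. 384.]
[319. 387.]
[-10. 390.]
```

>>> send_rows:
  deltas:
    - {"ax":-1.5,"dx":40,"fingers":1}
    - {"ax":-1.5,"dx":40,"fingers":1}
    - {"dx":40,"fingers":1}
    - {"dy":36,"dz":30,"fingers":1}
    - {"dy":37,"dz":31,"fingers":1}
    - {"dy":37,"dz":31,"fingers":1}
    - {"dy":37,"dz":31,"fingers":1}
    - {"dy":37,"dz":31,"fingers":1}
    - {"dy":37,"dz":31,"fingers":1}
    - {"dy":37,"dz":31,"fingers":1}
    - {"dy":36,"dz":33,"fingers":1}
    - {"fingers":1}

```text
validation failed for argument at $.de...
```

Run:
```python
from h import *
snap('top','t1');snap('scene','s1');o=ctrl.get_obs();print(o['clock'],o['tool_pos'],o['orientation'],o['force'],o['joint_pos'])
crop('t1',190,160,390,310,4,'t1c')
```

```text
0.2 [0.17531038 0.65156923 0.25098897] [  7.24203544  89.94062481 -97.8209157 ] [-0.08940524 -0.57800531 -0.42593159] [ 9.14499235e+01  2.05765203e+01  6.55704005e-01 -1.01704486e-02
 -7.01377837e+01 -1.65094142e+01]
```

View pics/t1.png

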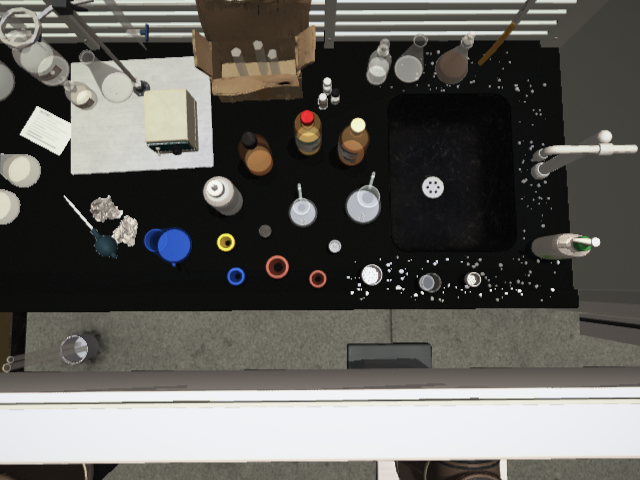

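View pics/s1.png

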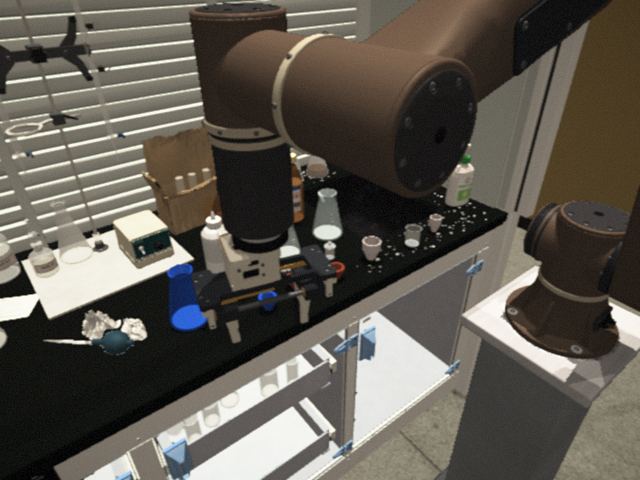

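>>> send_rows:
  deltas:
    - {"dx":40,"dy":0,"dz":0,"ax":-1.5,"ay":0,"az":0,"fingers":1}
    - {"dx":40,"dy":0,"dz":0,"ax":-1.5,"ay":0,"az":0,"fingers":1}
    - {"dx":40,"dy":0,"dz":0,"ax":0,"ay":0,"az":0,"fingers":1}

```text
clock: 0.57
tool_pos: [0.1754, 0.6516, 0.1304]
orientation: [-153.4, 90.0, 116.6]
force: [0.8, 0.3, 0.2]
opening: 0.0876
```

>>> send_rows:
  deltas:
    - {"dx":0,"dy":36,"dz":30,"ax":0,"ay":0,"az":0,"fingers":1}
    - {"dx":0,"dy":37,"dz":31,"ax":0,"ay":0,"az":0,"fingers":1}
    - {"dx":0,"dy":37,"dz":31,"ax":0,"ay":0,"az":0,"fingers":1}
    - {"dx":0,"dy":37,"dz":31,"ax":0,"ay":0,"az":0,"fingers":1}
    - {"dx":0,"dy":37,"dz":31,"ax":0,"ay":0,"az":0,"fingers":1}
    - {"dx":0,"dy":37,"dz":31,"ax":0,"ay":0,"az":0,"fingers":1}
    - {"dx":0,"dy":37,"dz":31,"ax":0,"ay":0,"az":0,"fingers":1}
    - {"dx":0,"dy":36,"dz":33,"ax":0,"ay":0,"az":0,"fingers":1}
    - {"dx":0,"dy":0,"dz":0,"ax":0,"ay":0,"az":0,"fingers":1}

```text
clock: 1.7
tool_pos: [0.471, 0.4, 0.1313]
orientation: [-25.6, 90.0, -115.9]
force: [0.1, -0.4, -0.8]
opening: 0.0876
```

Run:
```python
from h import *
from scipy.spatial.transform import Rotation as Ro
snap('top','t2');snap('scene','s2');o=ctrl.get_obs();print(o['clock'],o['tool_pos'],o['force'],o['joint_pos'].round(1))
print(Ro.from_euler('xyz',o['orientation'],degrees=True).as_matrix().round(3))
crop('t2',190,160,390,310,4,'t2c')
```

```text
1.8 [0.46949284 0.40196523 0.13139703] [-0.1137734   0.22320401  0.18288086] [ 58.6  21.  -15.6  -0.  -53.5  31.2]
[[-0.     1.    -0.003]
 [-0.    -0.003 -1.   ]
 [-1.    -0.     0.   ]]
```

View pics/t2.png

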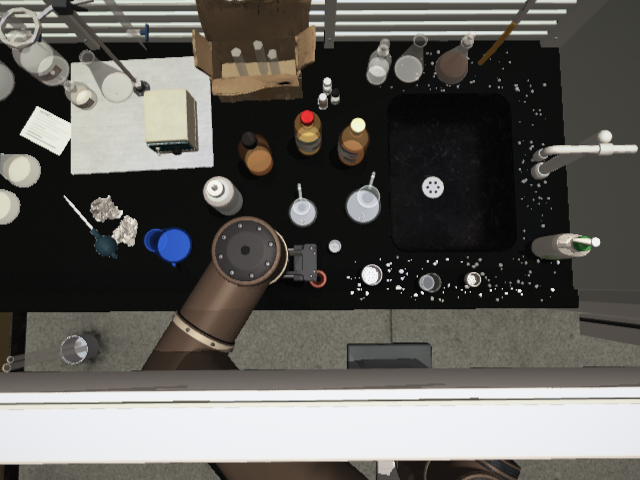

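View pics/s2.png

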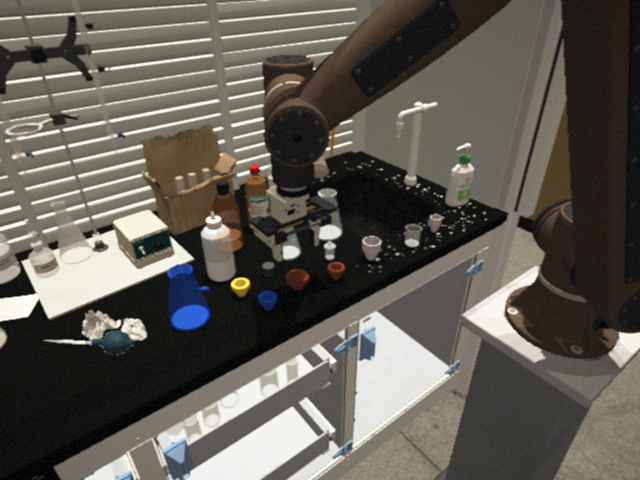

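Run:
```python
from h import *
crop('s2',230,180,390,300,5,'s2c')
s=load('s2')
t=load('top0')
P=dict(Lcol=(276.87,266.4,.036),Scol=(317.4,278.4,.036),Lcru=(371.4,274.4,.058),Scru=(473.2,279.1,.05),LF=(368.4,196.1,.14),SF=(300.7,206.1,.108),wb=(334.6,245.8,.05))
im=s['image'].copy()
im=cv2.resize(im,None,fx=2.5,fy=2.5,interpolation=cv2.INTER_CUBIC)
r=dict(Lcol=.029,Scol=.022,Lcru=.025,Scru=.0175,LF=.0265,SF=.0205,wb=.016)
for k,(u,v,z) in P.items():
    X=ray(t,u,v,z);print(k,X.round(4))
    pts=[proj(s,X+r[k]*np.array([np.cos(a),np.sin(a),0])) for a in np.linspace(0,6.28,40)]
    cv2.polylines(im,[np.int32((np.array(pts)+.5)*2.5-.5)],True,(0,255,0),1)
cv2.imwrite('pics/ov.png',im[430:780,550:1150][:, :])
```

```text
Lcol [0.4696 0.4026 0.036 ]
Scol [0.4392 0.3026 0.036 ]
Lcru [0.4475 0.1716 0.058 ]
Scru [ 0.4342 -0.0778  0.05  ]
LF [0.6242 0.1844 0.14  ]
SF [0.6077 0.3404 0.108 ]
wb [0.5184 0.2597 0.05  ]
```

View pics/ov.png

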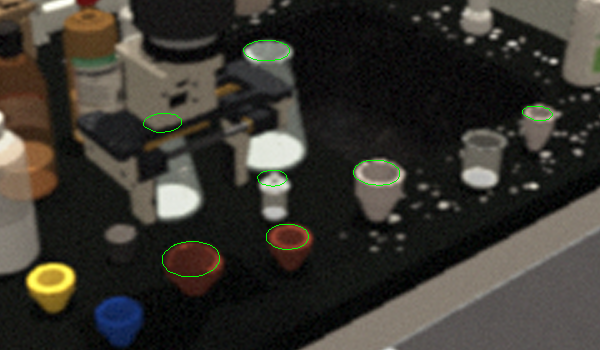

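View pics/s2c.png

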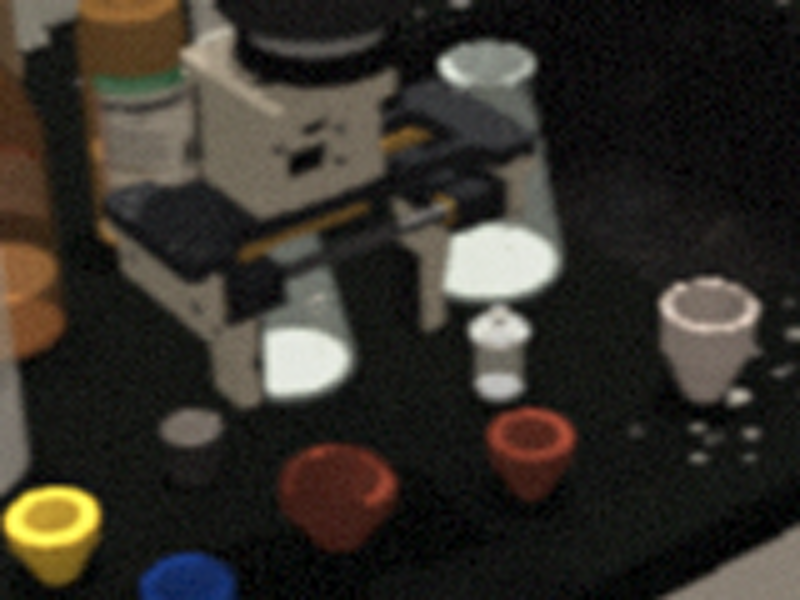

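Run:
```python
from h import *
s=load('s2')
im=cv2.resize(s['image'],None,fx=5,fy=5,interpolation=cv2.INTER_CUBIC)
def dr(pts,col): cv2.polylines(im,[np.int32((np.array([proj(s,p) for p in pts])+.5)*5-.5)],True,col,1)
for sg in(1,-1):
  for z in (.1064,.13): dr([(.4695+a,.402+sg*b,z) for a,b in((-.0095,.044),(.0095,.044),(.0095,.0655),(-.0095,.0655))],(0,255,0))
dr([(.4696+.029*np.cos(a),.4026+.029*np.sin(a),.036) for a in np.linspace(0,6.28,40)],(255,255,0))
dr([(.4696+.014*np.cos(a),.4026+.014*np.sin(a),.0) for a in np.linspace(0,6.28,40)],(255,255,0))
cv2.imwrite('pics/ov2.png',im[1050:1500,1150:1750])
```

```text
(no output)
```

View pics/ov2.png

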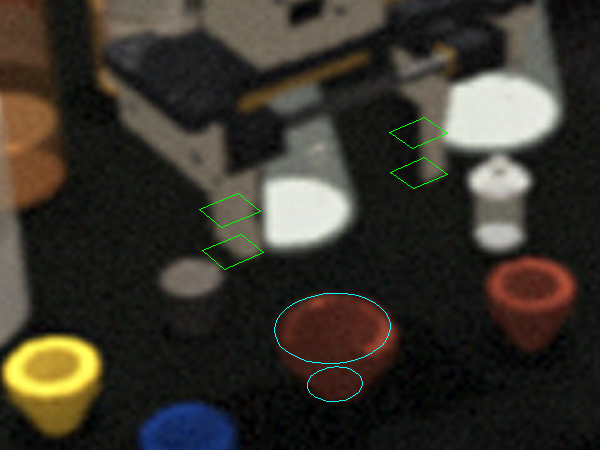

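>>> send_rows:
  deltas:
    - {"dx":35,"dy":0,"dz":0,"ax":0,"ay":0,"az":0,"fingers":1}
    - {"dx":35,"dy":0,"dz":0,"ax":0,"ay":0,"az":0,"fingers":1}
    - {"dx":25,"dy":0,"dz":0,"ax":0,"ay":0,"az":0,"fingers":1}
    - {"dx":0,"dy":0,"dz":0,"ax":0,"ay":0,"az":0,"fingers":0.5}
    - {"dx":0,"dy":0,"dz":0,"ax":0,"ay":0,"az":0,"fingers":0.5}
    - {"dx":0,"dy":0,"dz":0,"ax":0,"ay":0,"az":0,"fingers":0.5}
    - {"dx":0,"dy":0,"dz":0,"ax":0,"ay":0,"az":0,"fingers":0.5}

```text
clock: 2.68
tool_pos: [0.4695, 0.4032, 0.0378]
orientation: [145.4, 89.9, 55.4]
force: [-1.6, 0.7, 4.0]
opening: 0.0557
```

>>> send_rows:
  deltas:
    - {"dx":0,"dy":0,"dz":0,"ax":0,"ay":0,"az":0,"fingers":0.4}
    - {"dx":0,"dy":0,"dz":0,"ax":0,"ay":0,"az":0,"fingers":0.4}

```text
clock: 2.92
tool_pos: [0.4695, 0.4032, 0.0378]
orientation: [143.9, 89.9, 53.9]
force: [-2.4, -0.2, 6.7]
opening: 0.0559
```

Run:
```python
from h import *
s=snap('scene','s3');o=ctrl.get_obs();print(o['clock'],o['tool_pos'],o['force'],o['opening'])
crop('s3',230,200,390,320,5,'s3c')
```

```text
2.975 [0.46950899 0.40314048 0.03776851] [-1.98320826 -0.0147601   7.022007  ] 0.05580548477947719
```

View pics/s3c.png

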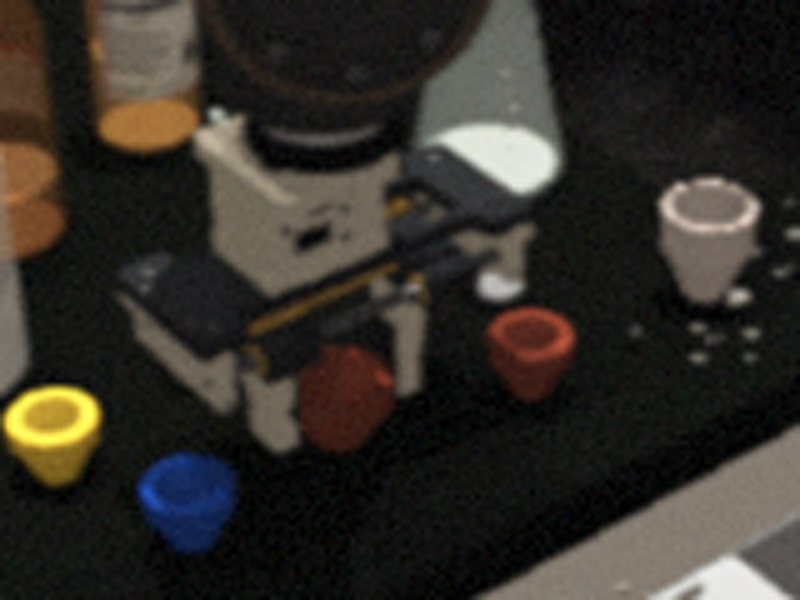

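>>> send_rows:
  deltas:
    - {"dx":-20,"dy":0,"dz":0,"ax":0,"ay":0,"az":0,"fingers":0.4}
    - {"dx":-40,"dy":0,"dz":0,"ax":0,"ay":0,"az":0,"fingers":0.4}
    - {"dx":-50,"dy":0,"dz":0,"ax":0,"ay":0,"az":0,"fingers":0.4}
    - {"dx":-40,"dy":0,"dz":0,"ax":0,"ay":0,"az":0,"fingers":0.4}
    - {"dx":0,"dy":0,"dz":0,"ax":0,"ay":0,"az":0,"fingers":0.4}

```text
clock: 3.6
tool_pos: [0.4704, 0.4039, 0.1907]
orientation: [143.0, 89.6, 53.0]
force: [0.9, 0.1, -0.8]
opening: 0.0559
```

Run:
```python
from h import *
s=snap('scene','s4');o=ctrl.get_obs();print(o['clock'],o['tool_pos'],o['force'],o['opening'])
crop('s4',230,160,390,280,5,'s4c')
```

```text
3.65 [0.46944916 0.40297937 0.18830456] [ 0.09844547 -0.57042518 -0.60034473] 0.055942489856482924
```

View pics/s4c.png

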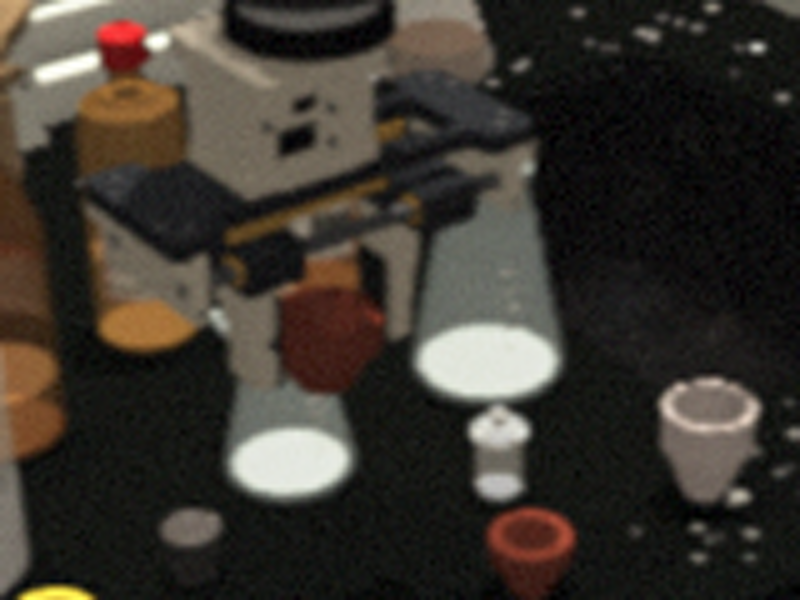

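```bash
cat >> h.py <<'E'
def ov(tag,rings,box,k,out,sh=(1.3,0.6)):
    s=load(tag); x0,y0,x1,y1=box
    im=cv2.resize(s['image'][y0:y1,x0:x1],None,fx=k,fy=k,interpolation=cv2.INTER_CUBIC)
    im=np.clip(im.astype(float)*1.5,0,255).astype('uint8')
    for (x,y,z,r) in rings:
        p=np.array([proj(s,(x+r*np.cos(a),y+r*np.sin(a),z)) for a in np.linspace(0,6.28,40)])+sh-[x0,y0]
        cv2.polylines(im,[np.int32((p+.5)*k-.5)],True,(0,255,0),1)
    cv2.imwrite(f'pics/{out}.png',im)
E
python3 - <<'E'
from h import *
b=.1885-.037
ov('s4',[(.4695,.403,b+.036,.029),(.4695,.403,b+.022,.029),(.4695,.403,b,.014)],(270,205,330,250),12,'s4o')
E
```

```text
(no output)
```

View pics/s4o.png

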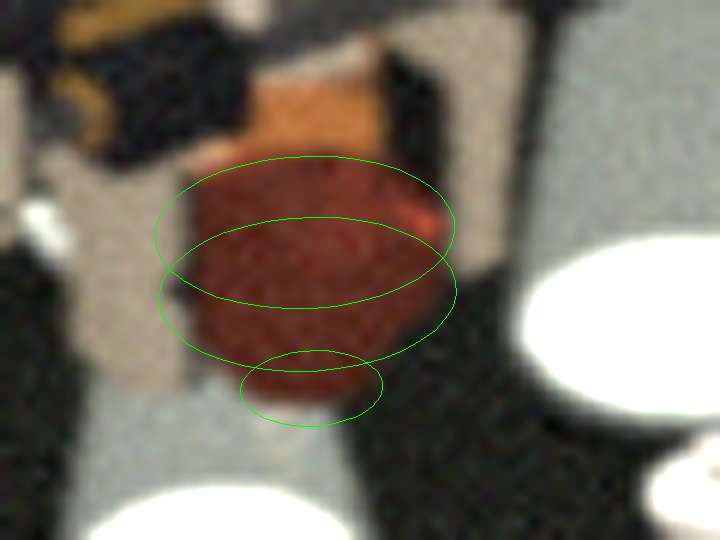

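>>> send_rows:
  deltas:
    - {"dx":-16,"dy":0,"dz":0,"ax":0,"ay":0,"az":0,"fingers":0.4}
    - {"dx":0,"dy":26,"dz":36,"ax":0,"ay":0,"az":0,"fingers":0.4}
    - {"dx":0,"dy":26,"dz":37,"ax":0,"ay":0,"az":0,"fingers":0.4}
    - {"dx":0,"dy":26,"dz":37,"ax":0,"ay":0,"az":0,"fingers":0.4}
    - {"dx":0,"dy":26,"dz":37,"ax":0,"ay":0,"az":0,"fingers":0.4}
    - {"dx":0,"dy":26,"dz":36,"ax":0,"ay":0,"az":0,"fingers":0.4}
    - {"dx":0,"dy":25,"dz":35.5,"ax":0,"ay":0,"az":0,"fingers":0.4}
    - {"dx":0,"dy":0,"dz":0,"ax":0,"ay":0,"az":0,"fingers":0.4}
    - {"dx":0,"dy":0,"dz":0,"ax":0,"ay":0,"az":0,"fingers":0.4}

```text
clock: 4.78
tool_pos: [0.6236, 0.1836, 0.202]
orientation: [-63.0, 89.9, -153.1]
force: [0.3, -0.2, 0.1]
opening: 0.056
```

Run:
```python
from h import *
s=snap('scene','s5');snap('top','t5');o=ctrl.get_obs();print(o['clock'],o['tool_pos'],o['force'],o['opening'])
x,y,z=o['tool_pos'];b=z-.037
ov('s5',[(x,y,b+.036,.029),(x,y,b,.014),(.6242,.1844,.14,.0265)],(280,140,380,215),8,'s5o')
```

```text
4.875 [0.6234212  0.18449861 0.20239746] [ 0.15321761  0.08645449 -0.18503652] 0.05578325031386655
```

View pics/s5o.png

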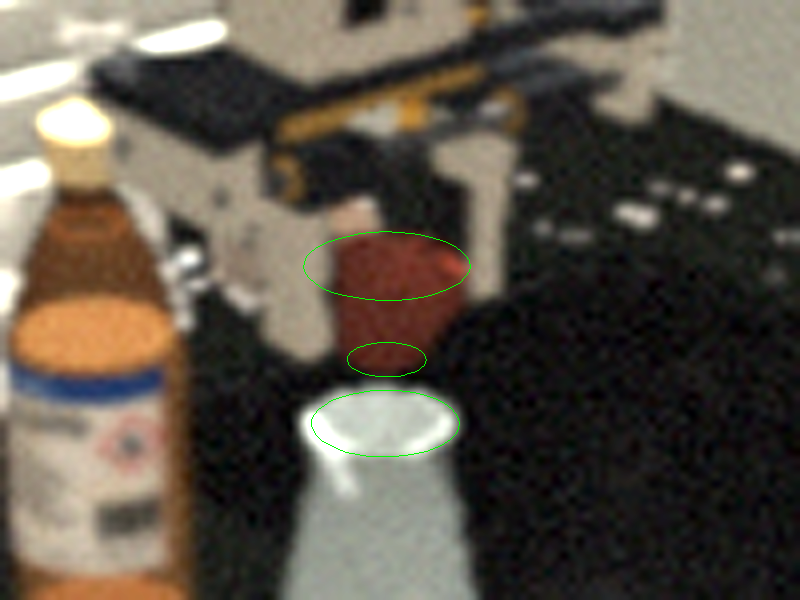

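View pics/s5.png

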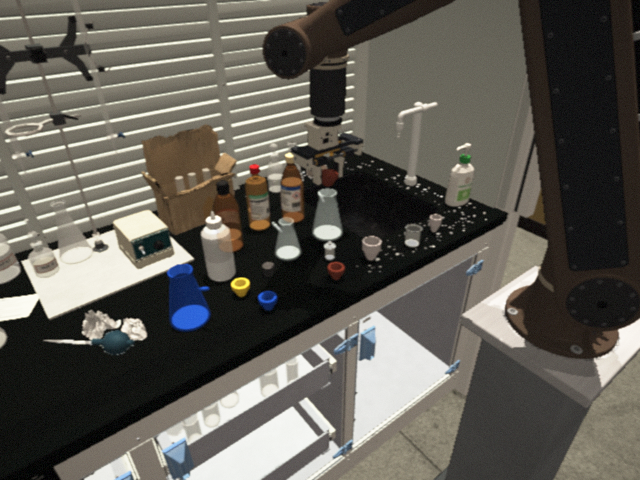

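View pics/t5.png

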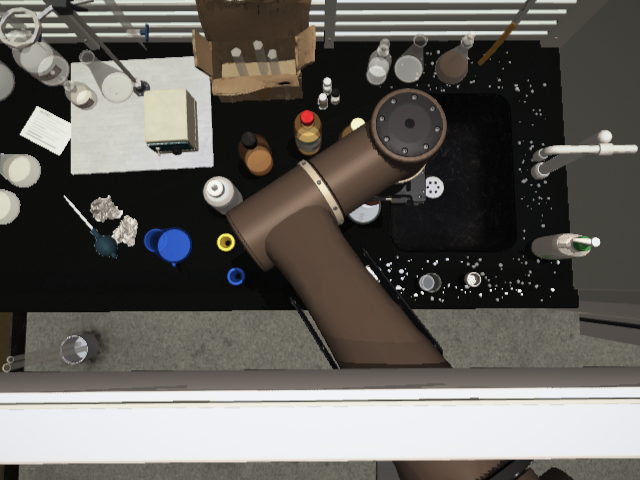

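>>> send_rows:
  deltas:
    - {"dx":15,"dy":1,"dz":0,"ax":0,"ay":0,"az":0,"fingers":0.4}
    - {"dx":15,"dy":0,"dz":0,"ax":0,"ay":0,"az":0,"fingers":0.4}
    - {"dx":6,"dy":0,"dz":0,"ax":0,"ay":0,"az":0,"fingers":0.4}
    - {"dx":2,"dy":0,"dz":0,"ax":0,"ay":0,"az":0,"fingers":0.4}
    - {"dx":0,"dy":0,"dz":0,"ax":0,"ay":0,"az":0,"fingers":0.4}

```text
clock: 5.5
tool_pos: [0.625, 0.1839, 0.1646]
orientation: [76.7, 90.0, -13.4]
force: [-0.2, 1.3, -0.6]
opening: 0.0558
```

Run:
```python
from h import *
s=snap('scene','s6');o=ctrl.get_obs();print(o['clock'],o['tool_pos'],o['force'],o['opening'])
x,y,z=o['tool_pos'];b=z-.037
ov('s6',[(x,y,b+.036,.029)],(280,140,380,215),8,'s6o')
```

```text
5.55 [0.62513433 0.18390793 0.16488473] [ 0.11524372 -0.60004319 -0.02040773] 0.05576900573443965
```

View pics/s6o.png

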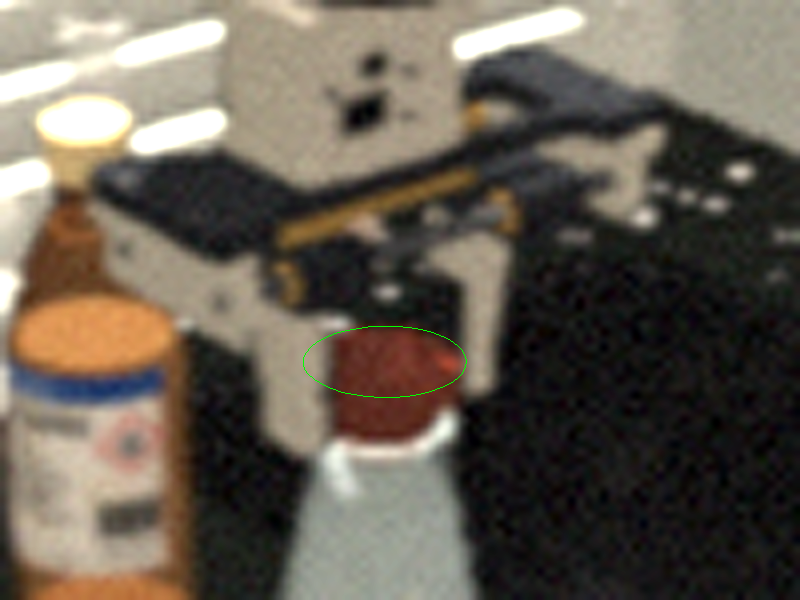

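>>> send_rows:
  deltas:
    - {"dx":2,"dy":0,"dz":0,"ax":0,"ay":0,"az":0,"fingers":0.4}
    - {"dx":0,"dy":0,"dz":0,"ax":0,"ay":0,"az":0,"fingers":0.4}
    - {"dx":0,"dy":0,"dz":0,"ax":0,"ay":0,"az":0,"fingers":0.72}
    - {"dx":0,"dy":0,"dz":0,"ax":0,"ay":0,"az":0,"fingers":0.8}
    - {"dx":0,"dy":0,"dz":0,"ax":0,"ay":0,"az":0,"fingers":0.8}

```text
clock: 6.18
tool_pos: [0.6249, 0.1838, 0.1626]
orientation: [97.9, 90.0, 7.8]
force: [0.3, 0.2, -0.0]
opening: 0.0696
```

Run:
```python
from h import *
s=snap('scene','s7');o=ctrl.get_obs();print(o['clock'],o['tool_pos'],o['force'],o['opening'])
ov('s7',[(.6242,.1844,.159,.029)],(280,140,380,215),8,'s7o')
```

```text
6.225 [0.62493758 0.1838338  0.16261213] [ 0.38939835 -0.39726239 -0.26316182] 0.06966022200415678
```

View pics/s7o.png

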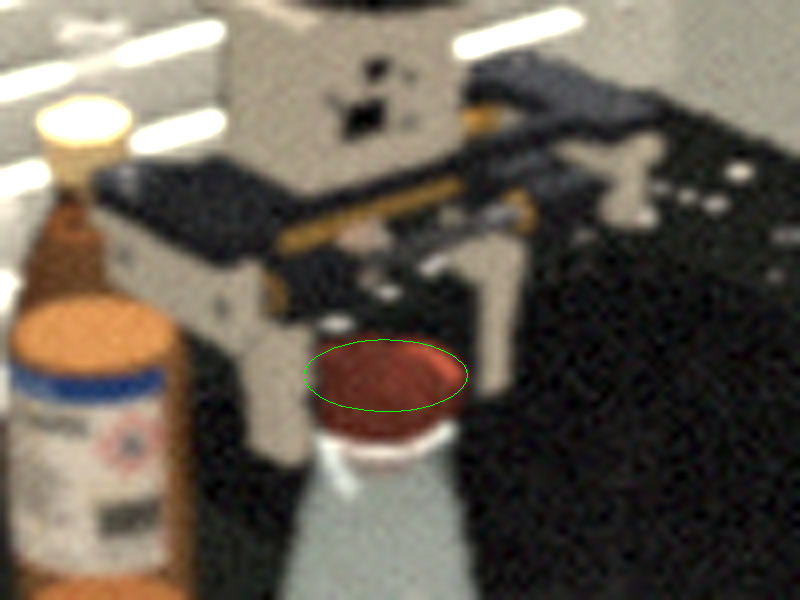

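>>> send_rows:
  deltas:
    - {"dx":-22,"dy":0,"dz":0,"ax":0,"ay":0,"az":0,"fingers":0.8}
    - {"dx":-23,"dy":0,"dz":0,"ax":0,"ay":0,"az":0,"fingers":0.8}
    - {"dx":0,"dy":-31,"dz":-20,"ax":0,"ay":0,"az":0,"fingers":0.8}
    - {"dx":0,"dy":-31,"dz":-20,"ax":0,"ay":0,"az":0,"fingers":0.8}
    - {"dx":10,"dy":-31,"dz":-20,"ax":0,"ay":0,"az":0,"fingers":0.75}
    - {"dx":20,"dy":-31,"dz":-20,"ax":0,"ay":0,"az":0,"fingers":0.75}
    - {"dx":30,"dy":-31,"dz":-20,"ax":0,"ay":0,"az":0,"fingers":0.75}
    - {"dx":30,"dy":-31,"dz":-19,"ax":0,"ay":0,"az":0,"fingers":0.75}
    - {"dx":0,"dy":0,"dz":0,"ax":0,"ay":0,"az":0,"fingers":0.75}
    - {"dx":0,"dy":0,"dz":0,"ax":0,"ay":0,"az":0,"fingers":0.75}

```text
clock: 7.48
tool_pos: [0.4395, 0.3035, 0.1181]
orientation: [115.5, 90.0, 25.5]
force: [1.1, 0.3, -0.1]
opening: 0.0658
```

Run:
```python
from h import *
s=snap('scene','s8');o=ctrl.get_obs();print(o['clock'],o['tool_pos'],o['force'],o['opening'])
x,y,z=o['tool_pos']
ov('s8',[(.6242,.1844,.159,.029),(.4392,.3026,.036,.022)],(280,180,380,290),7,'s8o')
```

```text
7.525 [0.43985947 0.30343435 0.11836113] [1.05840056 0.8929021  0.0918375 ] 0.06566191362011864
```

View pics/s8o.png

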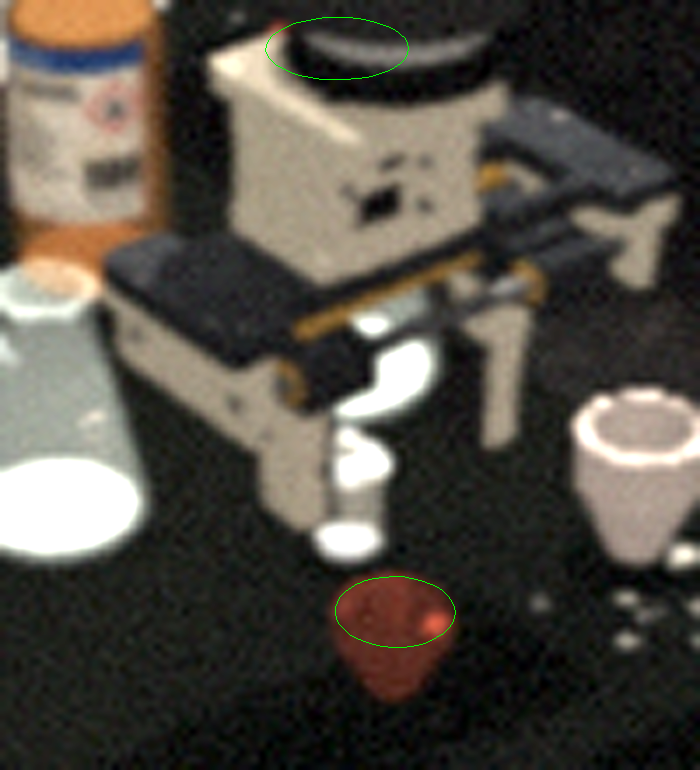

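>>> send_rows:
  deltas:
    - {"dx":35,"dy":0,"dz":0.5,"ax":0,"ay":0,"az":0,"fingers":0.75}
    - {"dx":30,"dy":0,"dz":0,"ax":0,"ay":0,"az":0,"fingers":0.75}
    - {"dx":16,"dy":0,"dz":0,"ax":0,"ay":0,"az":0,"fingers":0.75}
    - {"dx":0,"dy":0,"dz":0,"ax":0,"ay":0,"az":0,"fingers":0.75}
    - {"dx":0,"dy":0,"dz":0,"ax":0,"ay":0,"az":0,"fingers":0.3}
    - {"dx":0,"dy":0,"dz":0,"ax":0,"ay":0,"az":0,"fingers":0.3}
    - {"dx":0,"dy":0,"dz":0,"ax":0,"ay":0,"az":0,"fingers":0.3}
    - {"dx":0,"dy":0,"dz":0,"ax":0,"ay":0,"az":0,"fingers":0.3}
    - {"dx":0,"dy":0,"dz":0,"ax":0,"ay":0,"az":0,"fingers":0.3}

```text
clock: 8.65
tool_pos: [0.4394, 0.3029, 0.0373]
orientation: [130.7, 89.9, 40.7]
force: [-0.5, -1.0, 6.9]
opening: 0.0424
```

>>> send_rows:
  deltas:
    - {"dx":-20,"dy":0,"dz":0,"ax":0,"ay":0,"az":0,"fingers":0.3}
    - {"dx":-40,"dy":0,"dz":0,"ax":0,"ay":0,"az":0,"fingers":0.3}
    - {"dx":-40,"dy":0,"dz":0,"ax":0,"ay":0,"az":0,"fingers":0.3}
    - {"dx":-34,"dy":0,"dz":0,"ax":0,"ay":0,"az":0,"fingers":0.3}
    - {"dx":0,"dy":34,"dz":-7,"ax":0,"ay":0,"az":0,"fingers":0.3}
    - {"dx":0,"dy":34,"dz":-8,"ax":0,"ay":0,"az":0,"fingers":0.3}
    - {"dx":0,"dy":34,"dz":-8,"ax":0,"ay":0,"az":0,"fingers":0.3}
    - {"dx":0,"dy":34,"dz":-8,"ax":0,"ay":0,"az":0,"fingers":0.3}
    - {"dx":0,"dy":32.5,"dz":-6.5,"ax":0,"ay":0,"az":0,"fingers":0.3}
    - {"dx":0,"dy":0,"dz":0,"ax":0,"ay":0,"az":0,"fingers":0.3}
    - {"dx":0,"dy":0,"dz":0,"ax":0,"ay":0,"az":0,"fingers":0.3}

```text
clock: 10.02
tool_pos: [0.6069, 0.3395, 0.1699]
orientation: [-60.5, 89.9, -150.6]
force: [-0.1, 0.1, -0.4]
opening: 0.0419
```

Run:
```python
from h import *
s=snap('scene','s9');o=ctrl.get_obs();print(o['clock'],o['tool_pos'],o['force'],o['opening'])
x,y,z=o['tool_pos'];b=z-.037
ov('s9',[(.6242,.1844,.159,.029),(.6077,.3404,.108,.0205),(x,y,b+.036,.022),(x,y,b,.01)],(250,150,350,250),7,'s9o')
```

```text
10.075 [0.6067068  0.33961233 0.17026968] [-0.7388856   0.75805768 -0.52223913] 0.04237125248022504
```

View pics/s9o.png

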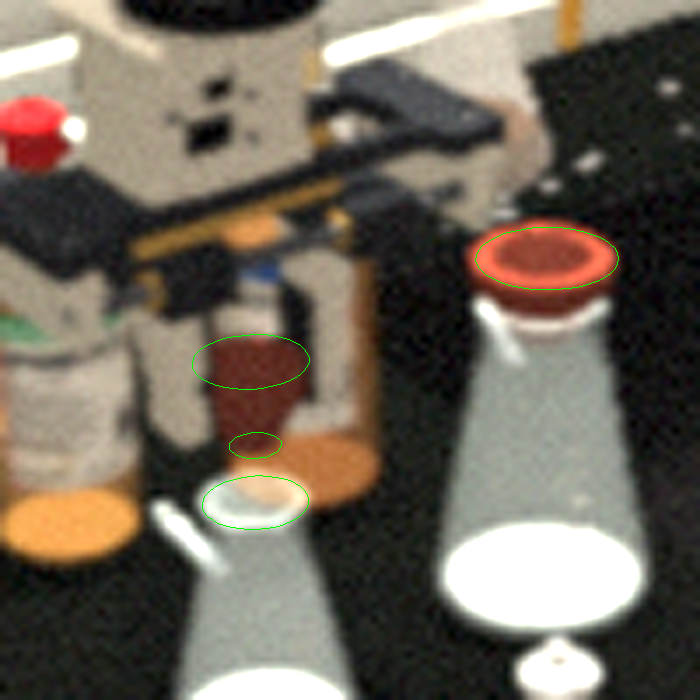

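>>> send_rows:
  deltas:
    - {"dx":15,"dy":0.8,"dz":-0.5,"ax":0,"ay":0,"az":0,"fingers":0.3}
    - {"dx":15,"dy":0,"dz":0,"ax":0,"ay":0,"az":0,"fingers":0.3}
    - {"dx":6,"dy":0,"dz":0,"ax":0,"ay":0,"az":0,"fingers":0.3}
    - {"dx":2.5,"dy":0,"dz":0,"ax":0,"ay":0,"az":0,"fingers":0.3}
    - {"dx":0,"dy":0,"dz":0,"ax":0,"ay":0,"az":0,"fingers":0.3}
    - {"dx":0,"dy":0,"dz":0,"ax":0,"ay":0,"az":0,"fingers":0.3}

```text
clock: 10.82
tool_pos: [0.6085, 0.3405, 0.1325]
orientation: [134.2, 90.0, 44.1]
force: [0.1, 1.0, -0.7]
opening: 0.0423
```

Run:
```python
from h import *
s=snap('scene','s10');o=ctrl.get_obs();print(o['clock'],o['tool_pos'],o['force'],o['opening'])
x,y,z=o['tool_pos'];b=z-.037
ov('s10',[(.6077,.3404,.128,.022)],(250,160,350,250),7,'s10o',(.8,.3))
```

```text
10.875 [0.60851793 0.34051836 0.13249256] [-0.7192775   0.17062669 -0.1299461 ] 0.042204110563890486
```

View pics/s10o.png

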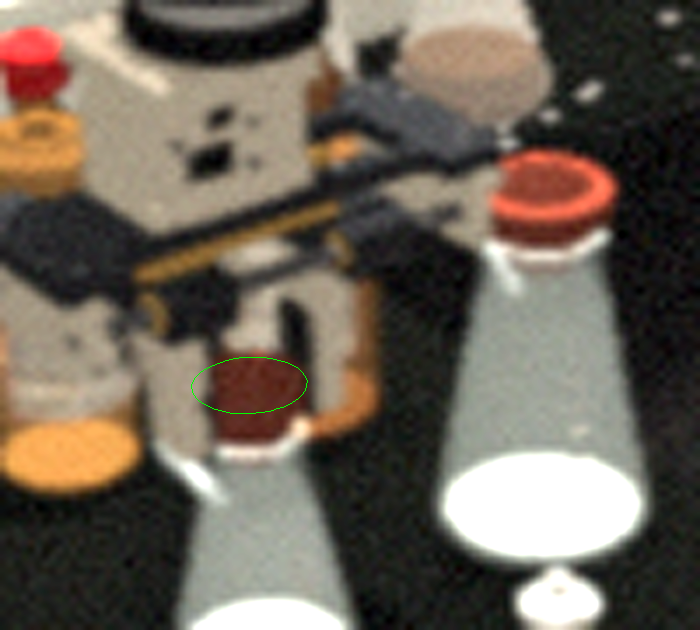

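>>> send_rows:
  deltas:
    - {"dx":1.5,"dy":0,"dz":0,"ax":0,"ay":0,"az":0,"fingers":0.3}
    - {"dx":0,"dy":0,"dz":0,"ax":0,"ay":0,"az":0,"fingers":0.3}
    - {"dx":0,"dy":0,"dz":0,"ax":0,"ay":0,"az":0,"fingers":0.57}
    - {"dx":0,"dy":0,"dz":0,"ax":0,"ay":0,"az":0,"fingers":0.65}
    - {"dx":0,"dy":0,"dz":0,"ax":0,"ay":0,"az":0,"fingers":0.65}
    - {"dx":-20,"dy":0,"dz":0,"ax":0,"ay":0,"az":0,"fingers":0.65}
    - {"dx":-40,"dy":0,"dz":0,"ax":0,"ay":0,"az":0,"fingers":0.65}
    - {"dx":0,"dy":0,"dz":0,"ax":0,"ay":0,"az":0,"fingers":0.65}

```text
clock: 11.88
tool_pos: [0.61, 0.3416, 0.1946]
orientation: [126.2, 89.6, 36.2]
force: [0.5, 0.4, -0.6]
opening: 0.057
```

Run:
```python
from h import *
s=snap('scene','s11');o=ctrl.get_obs();print(o['clock'],o['tool_pos'],o['force'],o['opening'])
x,y,z=o['tool_pos'];b=z-.037
ov('s11',[(.6077,.3404,.128,.022)],(250,160,350,250),7,'s11o',(.8,.3))
```

```text
11.925 [0.60899451 0.34100812 0.19245672] [ 0.69592732 -0.33271879 -0.47867415] 0.056938327906021415
```

View pics/s11o.png

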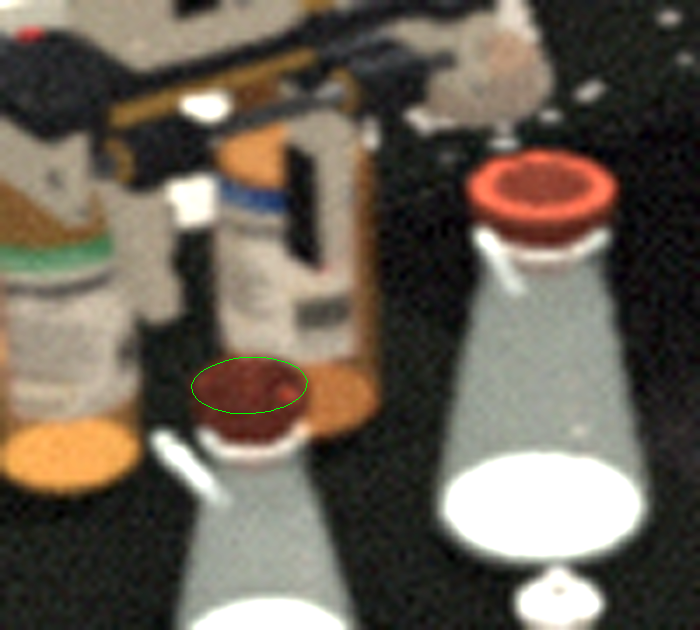

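>>> send_rows:
  deltas:
    - {"dx":0,"dy":-27,"dz":28,"ax":0,"ay":0,"az":0,"fingers":0.8}
    - {"dx":0,"dy":-27,"dz":28,"ax":0,"ay":0,"az":0,"fingers":0.8}
    - {"dx":0,"dy":-27,"dz":28,"ax":0,"ay":0,"az":0,"fingers":0.8}
    - {"dx":10,"dy":-27,"dz":28,"ax":0,"ay":0,"az":0,"fingers":0.8}
    - {"dx":25,"dy":-27,"dz":28,"ax":0,"ay":0,"az":0,"fingers":0.8}
    - {"dx":35,"dy":-26.5,"dz":29,"ax":0,"ay":0,"az":0,"fingers":0.8}
    - {"dx":0,"dy":0,"dz":0,"ax":0,"ay":0,"az":0,"fingers":0.8}
    - {"dx":0,"dy":0,"dz":0,"ax":0,"ay":0,"az":0,"fingers":0.8}

```text
clock: 12.92
tool_pos: [0.447, 0.1717, 0.1206]
orientation: [49.9, 90.0, -40.2]
force: [0.7, 0.5, 0.2]
opening: 0.07
```

Run:
```python
from h import *
s=snap('scene','s12');o=ctrl.get_obs();print(o['clock'],o['tool_pos'],o['force'],o['opening'])
x,y,z=o['tool_pos']
ov('s12',[(.4475,.1716,.058,.025),(.4475,.1716,.0,.011)],(330,190,430,270),8,'s12o',(.8,.3))
```

```text
12.975 [0.44745661 0.17222111 0.12091281] [ 0.1979264   0.25572899 -0.35407677] 0.0696566783588179
```

View pics/s12o.png

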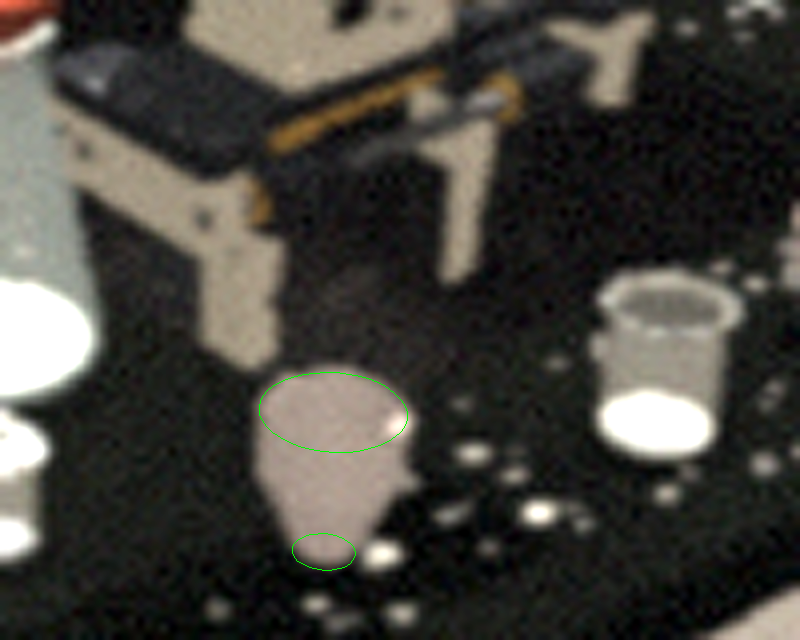

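>>> send_rows:
  deltas:
    - {"dx":30,"dy":0,"dz":0.5,"ax":0,"ay":0,"az":0,"fingers":0.8}
    - {"dx":25,"dy":0,"dz":0,"ax":0,"ay":0,"az":0,"fingers":0.8}
    - {"dx":11,"dy":0,"dz":0,"ax":0,"ay":0,"az":0,"fingers":0.8}
    - {"dx":0,"dy":0,"dz":0,"ax":0,"ay":0,"az":0,"fingers":0.8}
    - {"dx":0,"dy":0,"dz":0,"ax":0,"ay":0,"az":0,"fingers":0.35}
    - {"dx":0,"dy":0,"dz":0,"ax":0,"ay":0,"az":0,"fingers":0.35}
    - {"dx":0,"dy":0,"dz":0,"ax":0,"ay":0,"az":0,"fingers":0.35}
    - {"dx":0,"dy":0,"dz":0,"ax":0,"ay":0,"az":0,"fingers":0.35}
    - {"dx":0,"dy":0,"dz":0,"ax":0,"ay":0,"az":0,"fingers":0.35}

```text
clock: 14.1
tool_pos: [0.4471, 0.1713, 0.0551]
orientation: [124.9, 89.9, 34.9]
force: [-1.3, -1.2, 5.9]
opening: 0.0477
```

>>> send_rows:
  deltas:
    - {"dx":-20,"dy":0,"dz":0,"ax":0,"ay":0,"az":0,"fingers":0.35}
    - {"dx":-40,"dy":0,"dz":0,"ax":0,"ay":0,"az":0,"fingers":0.35}
    - {"dx":-40,"dy":0,"dz":0,"ax":0,"ay":0,"az":0,"fingers":0.35}
    - {"dx":-40,"dy":0,"dz":0,"ax":0,"ay":0,"az":0,"fingers":0.35}
    - {"dx":-32,"dy":0,"dz":0,"ax":0,"ay":0,"az":0,"fingers":0.35}
    - {"dx":0,"dy":30,"dz":-2,"ax":0,"ay":0,"az":0,"fingers":0.35}
    - {"dx":0,"dy":35,"dz":-2,"ax":0,"ay":0,"az":0,"fingers":0.35}
    - {"dx":0,"dy":35,"dz":-2,"ax":0,"ay":0,"az":0,"fingers":0.35}
    - {"dx":0,"dy":35,"dz":-2,"ax":0,"ay":0,"az":0,"fingers":0.35}
    - {"dx":0,"dy":30,"dz":-2,"ax":0,"ay":0,"az":0,"fingers":0.35}
    - {"dx":0,"dy":12,"dz":-2.5,"ax":0,"ay":0,"az":0,"fingers":0.35}
    - {"dx":0,"dy":0,"dz":0,"ax":0,"ay":0,"az":0,"fingers":0.35}

```text
clock: 15.6
tool_pos: [0.6235, 0.1833, 0.2257]
orientation: [-67.6, 89.9, -157.7]
force: [-0.5, -0.7, 0.7]
opening: 0.0475
```

Run:
```python
from h import *
s=snap('scene','s13');o=ctrl.get_obs();print(o['clock'],o['tool_pos'],o['force'],o['opening'])
x,y,z=o['tool_pos'];b=z-.055
ov('s13',[(.6243,.1842,.159,.029),(x,y,b+.058,.025),(x,y,b,.011)],(280,130,380,205),8,'s13o',(.8,.3))
```

```text
15.65 [0.62298206 0.183262   0.2260631 ] [0.10309548 0.1869393  0.52856222] 0.04799664341287054
```

View pics/s13o.png

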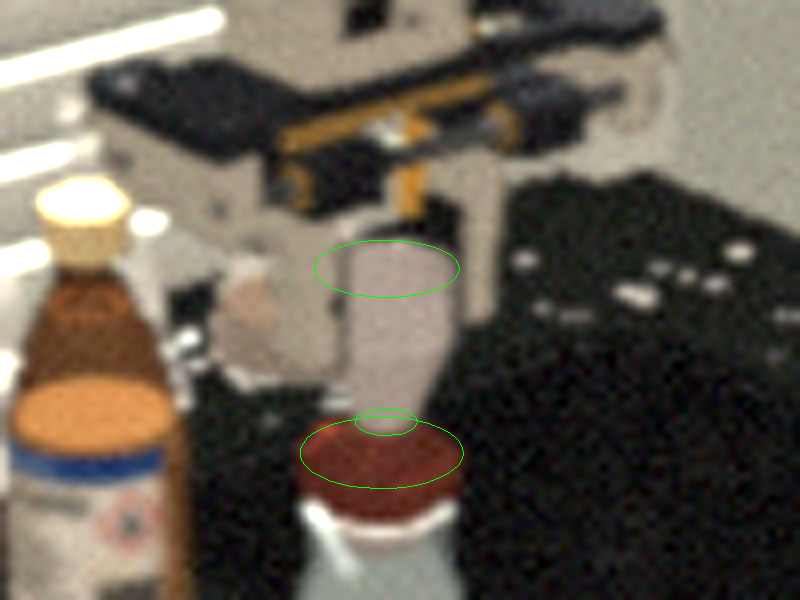

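View pics/s13.png

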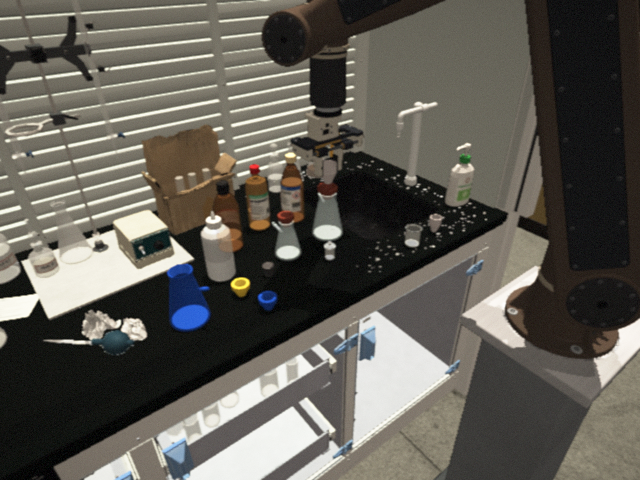

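>>> send_rows:
  deltas:
    - {"dx":8,"dy":1.2,"dz":-1,"ax":0,"ay":0,"az":0,"fingers":0.35}
    - {"dx":12,"dy":0,"dz":0,"ax":0,"ay":0,"az":0,"fingers":0.35}
    - {"dx":10,"dy":0,"dz":0,"ax":0,"ay":0,"az":0,"fingers":0.35}
    - {"dx":3,"dy":0,"dz":0,"ax":0,"ay":0,"az":0,"fingers":0.35}
    - {"dx":0,"dy":0,"dz":0,"ax":0,"ay":0,"az":0,"fingers":0.35}
    - {"dx":0,"dy":0,"dz":0,"ax":0,"ay":0,"az":0,"fingers":0.35}

```text
clock: 16.4
tool_pos: [0.6251, 0.1844, 0.1939]
orientation: [109.2, 90.0, 19.2]
force: [0.7, -0.1, 0.2]
opening: 0.0481
```

Run:
```python
from h import *
s=snap('scene','s14');o=ctrl.get_obs();print(o['clock'],o['tool_pos'],o['force'],o['opening'])
x,y,z=o['tool_pos'];b=z-.055
ov('s14',[(.6243,.1842,.192,.025)],(280,130,380,205),8,'s14o',(.6,.1))
```

```text
16.45 [0.62511856 0.18441735 0.19396496] [ 1.10820938 -0.36379246 -1.37052103] 0.04786162210553237
```

View pics/s14o.png

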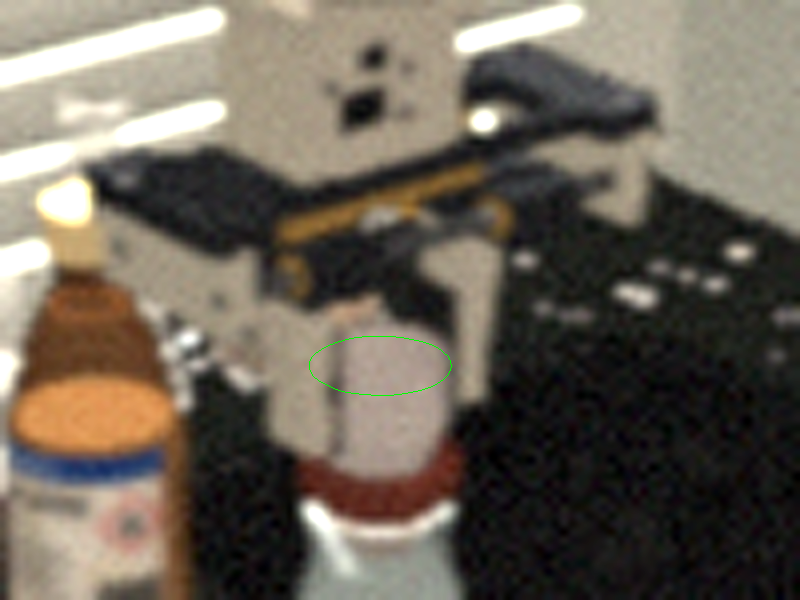

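>>> send_rows:
  deltas:
    - {"dx":2.5,"dy":0,"dz":0,"ax":0,"ay":0,"az":0,"fingers":0.35}
    - {"dx":0,"dy":0,"dz":0,"ax":0,"ay":0,"az":0,"fingers":0.35}
    - {"dx":0,"dy":0,"dz":0,"ax":0,"ay":0,"az":0,"fingers":0.62}
    - {"dx":0,"dy":0,"dz":0,"ax":0,"ay":0,"az":0,"fingers":0.72}
    - {"dx":0,"dy":0,"dz":0,"ax":0,"ay":0,"az":0,"fingers":0.72}
    - {"dx":0,"dy":0,"dz":0,"ax":0,"ay":0,"az":0,"fingers":0.72}

```text
clock: 17.2
tool_pos: [0.6249, 0.1843, 0.1911]
orientation: [80.5, 90.0, -9.6]
force: [-0.2, -0.6, 0.3]
opening: 0.0632
```

Run:
```python
from h import *
s=snap('scene','s15');o=ctrl.get_obs();print(o['clock'],o['tool_pos'],o['force'],o['opening'])
ov('s15',[(.6243,.1842,.192,.025)],(280,130,380,205),8,'s15o',(.6,.1))
```

```text
17.25 [0.62491972 0.18432797 0.19108455] [-0.37662114  0.67774722 -0.43455513] 0.0630977904700247
```

View pics/s15o.png

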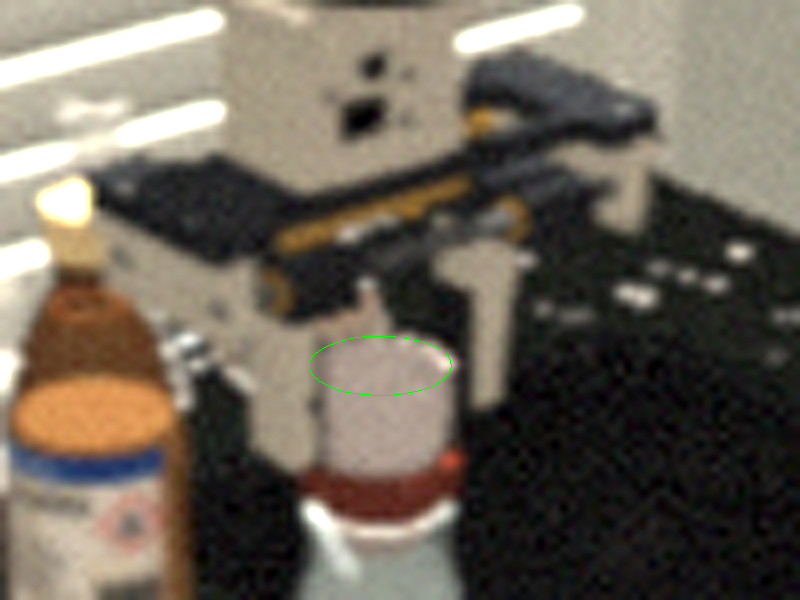

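>>> send_rows:
  deltas:
    - {"dx":-15,"dy":0,"dz":0,"ax":0,"ay":0,"az":0,"fingers":0.72}
    - {"dx":-26,"dy":0,"dz":0,"ax":0,"ay":0,"az":0,"fingers":0.72}
    - {"dx":0,"dy":-27,"dz":37,"ax":0,"ay":0,"az":0,"fingers":0.72}
    - {"dx":0,"dy":-27,"dz":37,"ax":0,"ay":0,"az":0,"fingers":0.72}
    - {"dx":20,"dy":-27,"dz":37,"ax":0,"ay":0,"az":0,"fingers":0.6}
    - {"dx":25,"dy":-27,"dz":38,"ax":0,"ay":0,"az":0,"fingers":0.6}
    - {"dx":25,"dy":-27,"dz":38,"ax":0,"ay":0,"az":0,"fingers":0.6}
    - {"dx":25,"dy":-27,"dz":38,"ax":0,"ay":0,"az":0,"fingers":0.6}
    - {"dx":15,"dy":-28,"dz":37,"ax":0,"ay":0,"az":0,"fingers":0.6}
    - {"dx":0,"dy":0,"dz":0,"ax":0,"ay":0,"az":0,"fingers":0.6}
    - {"dx":0,"dy":0,"dz":0,"ax":0,"ay":0,"az":0,"fingers":0.6}

```text
clock: 18.62
tool_pos: [0.4358, -0.0774, 0.1232]
orientation: [95.2, 89.9, 5.2]
force: [0.5, -0.6, 0.6]
opening: 0.0523
```

Run:
```python
from h import *
s=snap('scene','s16');o=ctrl.get_obs();print(o['clock'],o['tool_pos'],o['force'],o['opening'],o['joint_pos'].round())
ov('s16',[(.6243,.1842,.192,.025),(.4342,-.0778,.05,.0175),(.4342,-.0778,.0,.007)],(300,150,480,270),4.4,'s16o',(.6,.1))
```

```text
18.675 [ 0.43605023 -0.07703774  0.12315199] [-0.26087531  0.18518062  0.82502582] 0.052332434511247104 [ 16.   6. -38.   0. -46.  74.]
```

View pics/s16o.png

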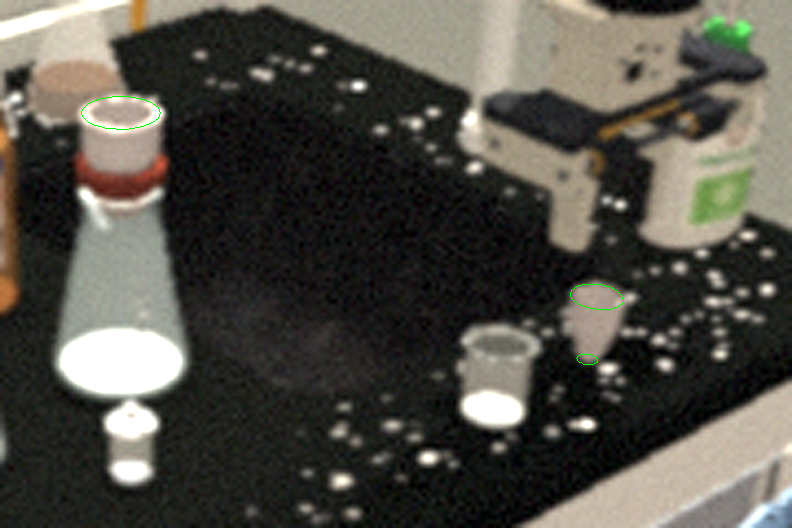

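>>> send_rows:
  deltas:
    - {"dx":30,"dy":-1.7,"dz":1,"ax":0,"ay":0,"az":0,"fingers":0.6}
    - {"dx":28,"dy":0,"dz":0,"ax":0,"ay":0,"az":0,"fingers":0.6}
    - {"dx":12,"dy":0,"dz":0,"ax":0,"ay":0,"az":0,"fingers":0.6}
    - {"dx":0,"dy":0,"dz":0,"ax":0,"ay":0,"az":0,"fingers":0.6}
    - {"dx":0,"dy":0,"dz":0,"ax":0,"ay":0,"az":0,"fingers":0.2}
    - {"dx":0,"dy":0,"dz":0,"ax":0,"ay":0,"az":0,"fingers":0.2}
    - {"dx":0,"dy":0,"dz":0,"ax":0,"ay":0,"az":0,"fingers":0.2}
    - {"dx":0,"dy":0,"dz":0,"ax":0,"ay":0,"az":0,"fingers":0.2}
    - {"dx":0,"dy":0,"dz":0,"ax":0,"ay":0,"az":0,"fingers":0.2}
    - {"dx":0,"dy":0,"dz":0,"ax":0,"ay":0,"az":0,"fingers":0.2}

```text
clock: 19.92
tool_pos: [0.4336, -0.0783, 0.0527]
orientation: [98.8, 89.9, 8.8]
force: [-0.6, 1.5, 7.4]
opening: 0.0334
```

>>> send_rows:
  deltas:
    - {"dx":-20,"dy":0,"dz":0,"ax":0,"ay":0,"az":0,"fingers":0.2}
    - {"dx":-40,"dy":0,"dz":0,"ax":0,"ay":0,"az":0,"fingers":0.2}
    - {"dx":-45,"dy":0,"dz":0,"ax":0,"ay":0,"az":0,"fingers":0.2}
    - {"dx":-40,"dy":0,"dz":0,"ax":0,"ay":0,"az":0,"fingers":0.2}
    - {"dx":0,"dy":0,"dz":-25,"ax":0,"ay":0,"az":0,"fingers":0.2}
    - {"dx":0,"dy":0,"dz":-40,"ax":0,"ay":0,"az":0,"fingers":0.2}
    - {"dx":0,"dy":0,"dz":-45,"ax":0,"ay":0,"az":0,"fingers":0.2}
    - {"dx":0,"dy":0,"dz":-45,"ax":0,"ay":0,"az":0,"fingers":0.2}
    - {"dx":0,"dy":0,"dz":-45,"ax":0,"ay":0,"az":0,"fingers":0.2}
    - {"dx":0,"dy":0,"dz":-45,"ax":0,"ay":0,"az":0,"fingers":0.2}
    - {"dx":0,"dy":0,"dz":-45,"ax":0,"ay":0,"az":0,"fingers":0.2}
    - {"dx":0,"dy":0,"dz":-45,"ax":0,"ay":0,"az":0,"fingers":0.2}

```text
clock: 21.42
tool_pos: [0.4328, 0.2578, 0.197]
orientation: [-61.7, 90.0, -151.8]
force: [1.5, 0.2, -0.7]
opening: 0.0329
```

>>> send_rows:
  deltas:
    - {"dx":0,"dy":0,"dz":-45,"ax":0,"ay":0,"az":0,"fingers":0.2}
    - {"dx":0,"dy":10,"dz":-28,"ax":0,"ay":0,"az":0,"fingers":0.2}
    - {"dx":0,"dy":30,"dz":-10,"ax":0,"ay":0,"az":0,"fingers":0.2}
    - {"dx":0,"dy":35,"dz":0,"ax":0,"ay":0,"az":0,"fingers":0.2}
    - {"dx":0,"dy":35,"dz":0,"ax":0,"ay":0,"az":0,"fingers":0.2}
    - {"dx":0,"dy":35,"dz":0,"ax":0,"ay":0,"az":0,"fingers":0.2}
    - {"dx":0,"dy":29,"dz":0,"ax":0,"ay":0,"az":0,"fingers":0.2}
    - {"dx":0,"dy":0,"dz":0,"ax":0,"ay":0,"az":0,"fingers":0.2}
    - {"dx":0,"dy":0,"dz":0,"ax":0,"ay":0,"az":0,"fingers":0.2}

```text
clock: 22.55
tool_pos: [0.6069, 0.339, 0.1965]
orientation: [-59.1, 89.9, -149.2]
force: [-0.4, 0.2, -1.3]
opening: 0.0338
```

Run:
```python
from h import *
s=snap('scene','s17');o=ctrl.get_obs();print(o['clock'],o['tool_pos'],o['force'],o['opening'])
x,y,z=o['tool_pos'];b=z-.053
ov('s17',[(.6077,.3404,.128,.022),(x,y,b+.05,.0175),(x,y,b,.007)],(250,150,350,240),7,'s17o',(.6,.1))
```

```text
22.6 [0.60667308 0.33919322 0.19688578] [-0.18313464 -0.09492872 -0.99286792] 0.03326826255085795
```

View pics/s17o.png

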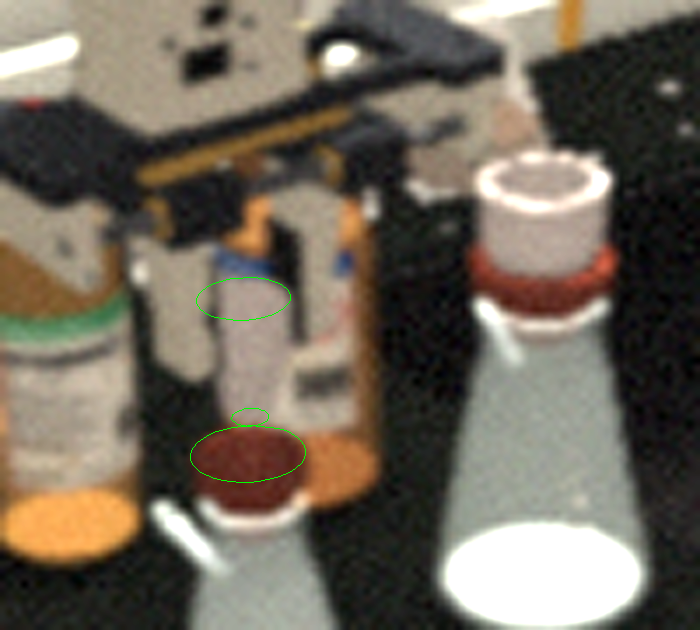

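>>> send_rows:
  deltas:
    - {"dx":10,"dy":1,"dz":-1,"ax":0,"ay":0,"az":0,"fingers":0.2}
    - {"dx":12,"dy":0,"dz":0,"ax":0,"ay":0,"az":0,"fingers":0.2}
    - {"dx":10,"dy":0,"dz":0,"ax":0,"ay":0,"az":0,"fingers":0.2}
    - {"dx":3.5,"dy":0,"dz":0,"ax":0,"ay":0,"az":0,"fingers":0.2}
    - {"dx":0,"dy":0,"dz":0,"ax":0,"ay":0,"az":0,"fingers":0.2}
    - {"dx":0,"dy":0,"dz":0,"ax":0,"ay":0,"az":0,"fingers":0.2}

```text
clock: 23.35
tool_pos: [0.6086, 0.3405, 0.1619]
orientation: [123.3, 90.0, 33.2]
force: [0.6, 0.7, -0.2]
opening: 0.0335
```

Run:
```python
from h import *
s=snap('scene','s18');o=ctrl.get_obs();print(o['clock'],o['tool_pos'],o['force'],o['opening'])
ov('s18',[(.6077,.3404,.155,.0175)],(250,150,350,240),7,'s18o',(.6,.1))
```

```text
23.4 [0.60857003 0.34050464 0.16201664] [ 0.47786173 -0.61130482  0.19844194] 0.0333446291334649
```

View pics/s18o.png

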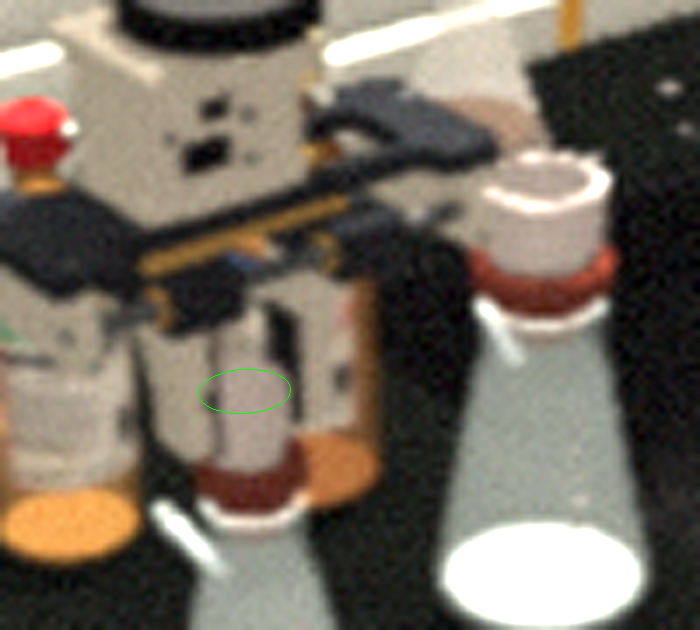

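>>> send_rows:
  deltas:
    - {"dx":2.5,"dy":0,"dz":0,"ax":0,"ay":0,"az":0,"fingers":0.2}
    - {"dx":0,"dy":0,"dz":0,"ax":0,"ay":0,"az":0,"fingers":0.2}
    - {"dx":0,"dy":0,"dz":0,"ax":0,"ay":0,"az":0,"fingers":0.45}
    - {"dx":0,"dy":0,"dz":0,"ax":0,"ay":0,"az":0,"fingers":0.58}
    - {"dx":0,"dy":0,"dz":0,"ax":0,"ay":0,"az":0,"fingers":0.58}
    - {"dx":0,"dy":0,"dz":0,"ax":0,"ay":0,"az":0,"fingers":0.58}
    - {"dx":-15,"dy":0,"dz":0,"ax":0,"ay":0,"az":0,"fingers":0.58}
    - {"dx":-30,"dy":0,"dz":0,"ax":0,"ay":0,"az":0,"fingers":0.58}
    - {"dx":0,"dy":0,"dz":0,"ax":0,"ay":0,"az":0,"fingers":0.58}

```text
clock: 24.52
tool_pos: [0.6099, 0.3414, 0.2083]
orientation: [124.9, 89.7, 34.9]
force: [-0.2, -0.1, -0.4]
opening: 0.0511
```

Run:
```python
from h import *
s=snap('scene','s19');o=ctrl.get_obs();print(o['clock'],o['tool_pos'],o['force'],o['opening'])
ov('s19',[(.6077,.3404,.155,.0175)],(250,150,350,240),7,'s19o',(.6,.1))
```

```text
24.575 [0.60909495 0.34094411 0.20660859] [ 0.42673651 -0.01695217 -0.08154424] 0.05094749696078933
```

View pics/s19o.png

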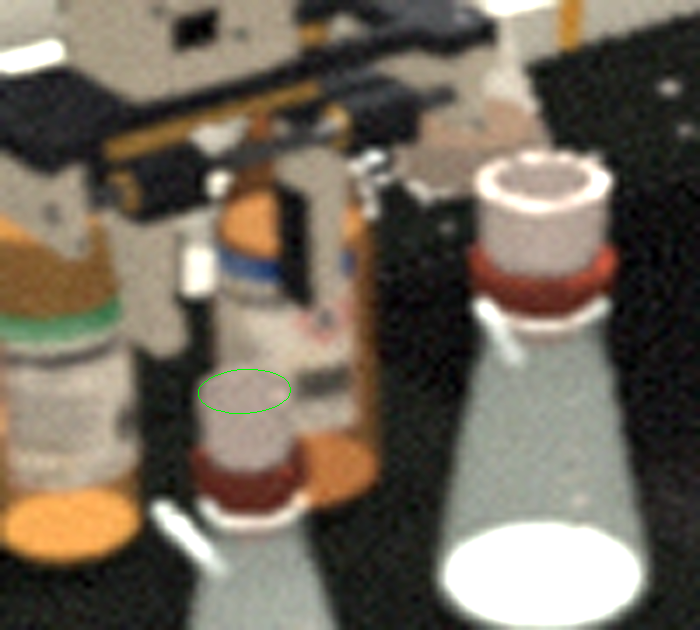

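Both are in place. I'll back out towards the robot for an unobstructed check.

>>> send_rows:
  deltas:
    - {"dx":0,"dy":-20,"dz":0,"ax":0,"ay":0,"az":0,"fingers":0.58}
    - {"dx":0,"dy":-40,"dz":0,"ax":0,"ay":0,"az":0,"fingers":0.58}
    - {"dx":0,"dy":-40,"dz":0,"ax":0,"ay":0,"az":0,"fingers":0.58}
    - {"dx":0,"dy":-40,"dz":0,"ax":0,"ay":0,"az":0,"fingers":0.58}
    - {"dx":0,"dy":-20,"dz":-30,"ax":0,"ay":0,"az":0,"fingers":0.58}
    - {"dx":0,"dy":0,"dz":-45,"ax":0,"ay":0,"az":0,"fingers":0.58}
    - {"dx":0,"dy":0,"dz":-45,"ax":0,"ay":0,"az":0,"fingers":0.58}
    - {"dx":0,"dy":0,"dz":-45,"ax":0,"ay":0,"az":0,"fingers":0.58}
    - {"dx":0,"dy":0,"dz":-40,"ax":0,"ay":0,"az":0,"fingers":0.58}
    - {"dx":0,"dy":0,"dz":-30,"ax":0,"ay":0,"az":0,"fingers":0.58}
    - {"dx":0,"dy":0,"dz":0,"ax":0,"ay":0,"az":0,"fingers":0.58}
    - {"dx":0,"dy":0,"dz":0,"ax":0,"ay":0,"az":0,"fingers":0.58}

```text
clock: 26.08
tool_pos: [0.4484, 0.575, 0.2036]
orientation: [-28.7, 89.9, -118.8]
force: [0.2, -0.1, -1.2]
opening: 0.0512
```

Run:
```python
from h import *
s=snap('scene','s20');t=snap('top','t20');o=ctrl.get_obs();print(o['clock'],o['tool_pos'],o['force'],o['opening'])
crop('t20',200,160,400,310,4,'t20c');crop('s20',230,130,450,295,3.6,'s20c')
```

```text
26.175 [0.44867374 0.57468658 0.20423738] [ 0.18568595 -0.09276916 -0.44087225] 0.050929244969468594
```

View pics/t20.png

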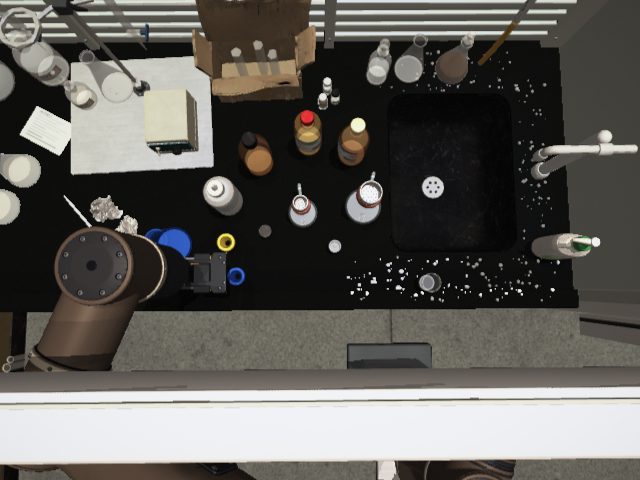

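View pics/t20c.png

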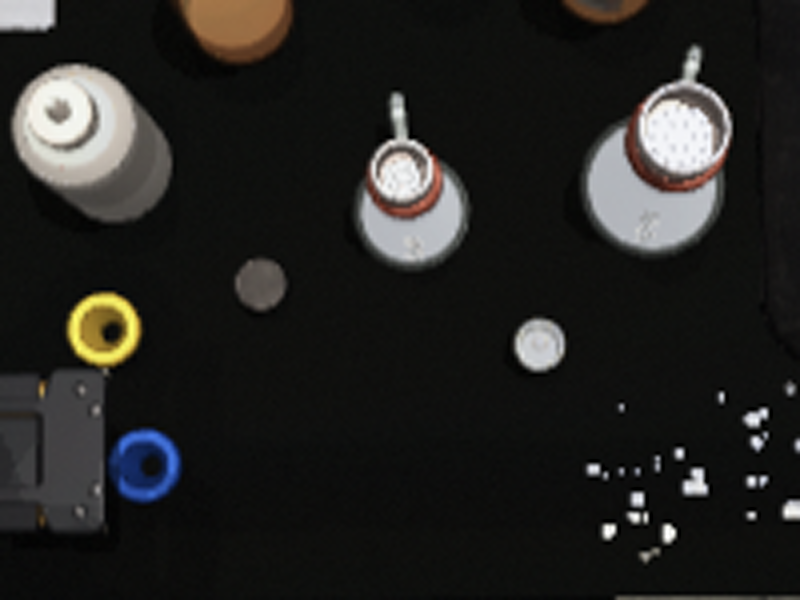

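View pics/s20c.png

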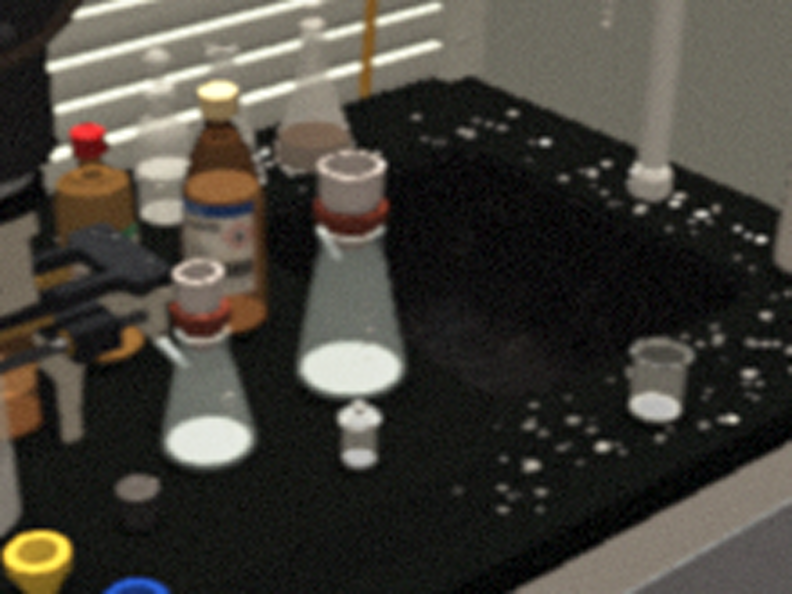

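Run:
```python
from h import *
t=load('t20')
for n,u,v,z in(('L',684,130,.192),('S',402,172,.155)): print(n,ray(t,u/4+199.6,v/4+159.6,z).round(4))
a=load('top0')['image'].astype(int);b=t['image'].astype(int)
d=np.abs(a-b).max(2)
for n,(x0,y0,x1,y1) in dict(LFbase=(345,200,381,226),SFbase=(288,215,318,228),wb=(325,235,345,257),stop=(255,221,275,241),beak=(418,270,443,296),blue=(229,266,247,288),yel=(216,232,236,252)).items(): print(n,d[y0:y1,x0:x1].mean().round(1),d[y0:y1,x0:x1].max())
```

```text
L [0.623  0.1852 0.192 ]
S [0.6077 0.3399 0.155 ]
LFbase 20.8 209
SFbase 1.6 32
wb 2.3 24
stop 1.2 5
beak 1.1 4
blue 10.8 129
yel 6.7 18
```

Run:
```python
from h import *
a=load('top0')['image'].astype(int);b=load('t20')['image'].astype(int);d=np.abs(a-b).max(2)
print(d[212:228,340:385].mean(),d[212:228,340:385].max(),d[260:295,233:250].max())
print(ctrl.close_job())
```

```text
1.7430555555555556 40 36
the job is handed in; nothing more can be done
None
```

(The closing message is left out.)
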